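# Pry the snap-fit cover off the control box

## Task

We need to get at the fuses in the grey control box. Put one end of the flat bar into the notch under the upper edge of the box's snap-fit cover and lever the cover up until its catches let go and it stays up by itself; do not take hold of it before. Then put the bar down flat on the table, lift the loosened cover off with the gripper and lay it flat on the table too, without shoving the other loose things about.

Things in the scene. Friction and masses are not known exactly. Their poses are not given: they have to be found in the camera images.
- control_box: Grey sheet-steel box fixed to the table, 140 (x) x 116 (y) mm, hollow, with a 20 mm foot each side. Top face slopes 30 deg, from 36 mm high at the front (-x) to 117 at the back (+x). Origin: on the table under the box; x level, to the back, z up. It stands with its back wall (outer face at x = 78 mm) roughly to the robot's right. The cover lies in the face, flush with 24 mm rims either side.
- notch (a point): Centre of the pry notch in the back wall, at the wall's outer face: an opening 34 mm wide (y) and 12 high (square to the cover), right under the cover's upper edge. Its sill, the lever's fulcrum, is a round rod along y, 5 mm thick, its axis 2.5 mm to -x and 11 mm below this point. Free for 45 mm inward to a bar parallel to the cover, heading to -x of the box and 30 deg down. Axes as control_box.
- box_cover: Bare metal plate 126 (x) x 64 (y) x 7 mm, 5 ribs on top, two rails beneath (25 mm deep in all), 0.16 kg. Origin: middle of outer face; x up the slope to the notch, z outward. Sprung balls either side, 20 mm up-slope of the origin, hold it (15 N) until its upper edge is 11 mm up. Freed, it pivots on its lower end and rests a bit askew on the balls, upper edge 18, middle 10 mm proud; grip across y.
- cover_lip (a point): Middle of the cover's upper edge, on its outer face, above the notch (63 mm along the cover's x). Axes as box_cover.
- flat_bar: Plain dark steel flat bar off-cut, 170 mm long (its y) x 20 wide (x) x 8 thick (z), 0.17 kg, both ends alike. Lies flat on the table to the robot's right of the box, pointing roughly at it; the table round it is clear for laying things down. Origin: centre of its underside. Held 80 mm from the sill with 30 mm past it, it needs about 6 N and some 35 deg of levering.
- scriber: Bystander: scriber, 166 mm long (y) x 19 mm, black grip. Origin: under its middle.
- slag_hammer: Bystander: slag hammer, 280 mm long (y), head 123 mm. Origin: under its middle.
- magnet_square: Bystander: red welding magnet, 74 x 90 x 22 mm. Origin: under its middle.
- weld_coupon: Bystander: dark steel practice plate with a bead, 70 x 60 x 12 mm. Origin: under its middle.
- pipe_tall: Bystander: rusty pipe off-cut standing up, 34 mm across, 50 mm high. Origin: centre of its foot.
There are look-alikes about, which are no part of the job. Several things have the shape of the box_cover; the one meant has the colours described above. There is more than one size of the control_box; the job needs the larger.

How it is judged:
On the way, in this order (a step that is already met when the one before it is completed fails the run):
1. the flat bar is levering the cover's upper edge up against its catches (4 mm up or more, the fingers off the cover) (z of cover_lip in the frame of control_box above 0.119 m and contact force between flat_bar and box_cover above 0.5 N and contact force between the fingers and box_cover below 0.5 N), for 0.05 s.
2. the bar put down, the gripper has lifted the loosened cover clear of the box (contact force between the fingers and box_cover above 0.5 N and contact force between control_box and box_cover below 0.05 N and z of box_cover in the frame of control_box above 0.105 m and height (world z) of flat_bar below 0.02 m and contact force between the fingers and flat_bar below 0.05 N), for 0.1 s.
At the end, for the whole second after the job is handed in: The cover lies flat (within 11 degrees, either side up) on the table top, off the box, and the flat bar lies flat on the table top (within 6 degrees); both are let go and at rest (height (world z) of box_cover between -0.01 and 0.03 m and (angle between box_cover's own z axis and vertical below 0.2 rad or angle between box_cover's own z axis and vertical above 2.94 rad) and height (world z) of flat_bar between -0.01 and 0.02 m and (angle between flat_bar's own z axis and vertical below 0.1 rad or angle between flat_bar's own z axis and vertical above 3.04 rad) and linear speed of each of box_cover, flat_bar below 0.02 m/s); the robot touches nothing.
It fails at once if the gripper takes hold of the cover while its catches still hold it down in the box (contact force between the fingers and box_cover above 2 N and contact force between control_box and box_cover above 0.1 N and z of cover_lip in the frame of control_box between 0.1 and 0.121 m).
It fails at once if another loose thing (scriber, slag hammer, magnet, practice plate or pipe off-cut) is shoved more than 5 cm (distance of any of scriber, slag_hammer, magnet_square, weld_coupon, pipe_tall from where it was at the start of the episode above 0.05 m).
It also fails if it takes over 72 s, if anything falls off the work surface, if the arm or the gripper's body presses on something with over 40 N, if the wrist force passes 120 N, or if a joint passes its speed limit or range.

## Robot

A 7-joint arm with a two-finger parallel gripper is mounted at the origin on a cart in front of the work surface, level with it; the furniture and walls round the work are solid. World frame = base frame: x ahead of the robot, y to its left, z up, the work surface at z = 0. Lengths are in m, angles in rad, forces in N, time in s.
With the tool pointing down it reaches from about 0.4 to 0.85 m from the base axis. Payload 10.4 kg.
Tool frame: the origin (TCP) lies midway between the tips of the shut fingers; the grasp point (between the pads) lies 19 mm behind it (manip.hold_point_z is the distance from the TCP to the grasp point, in m); z points along the fingers, y is the line along which they close (so a half turn about z gives the same grasp; the last joint's range is limited). The gripper opens to 85 mm and grips with 20 to 120 N. Pads are 22 mm wide; open, the fingers measure 114 mm over their backs; the gripper's body (76 mm by 85 mm) begins 54 mm behind the grasp point. The pads swing forward as they close: fully open they stand 13 mm farther back than shut.
Start: joints at [-1.246, 0.332, -0.065, 1.46, 0.022, 1.35, -0.088], TCP at [0.213, 0.588, 0.204] pointing down, gripper open.
Joint ranges: [-2.6, 2.6], [-0.5, 2.12], [-1.47, 1.34], [0.16, 2.42], [-1.27, 4.41], [0.06, 2.06], [-2.6, 2.6]. Speed limits (rad/s): [2.22, 2.22, 2.79, 2.79, 3.14, 3.14, 3.14].

## Interface

Orientations are given as a unit quaternion [x, y, z, w].
In Python, from workcell import manip, eyes, job gives the robot as it stands.
- The arm moves only by the shell command python3 -m crank 'ROWS' [FORCE]. ROWS is JSON, a list that holds one entry, the list of rows, each a list of 7 numbers: the finger opening in cm, from 0 to 8.54, then the shift along the world's x, y, z in cm, then the turn, a rotation vector about the world's x, y, z in degrees. In form: [[[hand, x, y, z, ax, ay, az], ...]]. A call has 1 to 20 rows; each row shifts and turns the commanded pose from where the row before left it; what a row does not reach is not made up. A row lasts 1/8 s, in which the tool goes at most 62.5 mm and 10.7 degrees, less where a joint would pass 70% of its speed; a pose out of reach is approached as far as the arm can. A call with a gripper value outside its range is refused whole. The fingers move at their own pace and stop on an object; FORCE is the grip in N (left out, the last holds). Time passes only in rows, so rows that do not move let the fingers close. It gives the time, the measured TCP pose, the force, the opening and the grip force at its end, in the units of the state.
- manip.get_obs(): the state, without advancing time (a new reading comes with each control period).
- eyes.camera(name): name is "scene" or "top"; returns (picture, depth): 480x640x3 uint8, red, green, blue; 480x640 float32, m along the optical axis (not along the pixel's ray), 0 where there is no reading.
- eyes.camera_params(name): a dict with "fx", "fy", "cx", "cy" (pixels), "world_from_camera" (4x4, takes a point from camera to world coordinates). Camera axes: x right, y down, z forward; pixel columns grow to the right and rows downward; lengths in m; the calibration is good to about 2 mm. A picture is of the moment at which its call begins. camera_params takes no time and is no camera call.
- job.hand_in(): hands the job in; it is judged then, once.
The state is a dict: "clock": time; "joint_pos": joint angles; "joint_velocities": joint speeds; "tau": joint torques, N m; "position": TCP position; "ee_rot": TCP orientation; "ft_force": force on the tool from outside, world axes, zero at the start; "torque": the same for the moment, N m; "grip_width": opening from 0.0 (shut) to 1.0 (fully open); "grasp_force": force on a finger pad.
Only numpy, scipy, OpenCV 4.12 (cv2) and the standard library are available. Lean on these libraries where they do the work, as an engineer would, in place of code of your own. Each camera call takes 0.05 s, during which the arm holds its last target. There are 200 camera calls.

## Working session

There is one attempt and no reset: what is moved stays moved. The work goes in short steps, Python scripts to look and compute and a shell command to move; the robot and the scene stay as the last step left them, time stands still between calls to the robot, and variables do not carry over. Pictures are saved under pics/ and viewed, at most 10 in all, crops included, and the job is handed in when it is done.

```bash
ls; mkdir -p pics
python3 - <<'E'
from workcell import manip, eyes, job
import cv2, numpy as np
for n in ("scene","top"):
    p,d=eyes.camera(n); cv2.imwrite(f"pics/{n}0.png",p[:,:,::-1]); np.savez(f"{n}0.npz",p=p,d=d)
    print(eyes.camera_params(n))
print(manip.get_obs(), manip.hold_point_z)
E
```

```text
pics
{'fx': 623.7479216614103, 'fy': 623.7479216614103, 'cx': 316.0807826407958, 'cy': 244.12281014406017, 'world_from_camera': array([[ 0.51679696, -0.46911684,  0.71613566, -0.54130073],
       [-0.85591234, -0.26523892,  0.44391708, -0.68401517],
       [-0.01830193, -0.84236435, -0.53859756,  0.89452693],
       [ 0.        ,  0.        ,  0.        ,  1.        ]])}
{'fx': 556.9205091716752, 'fy': 556.9205091716752, 'cx': 317.54496467779205, 'cy': 237.08578508378233, 'world_from_camera': array([[-0.01132544, -0.9824245 ,  0.18631647,  0.23299017],
       [-0.99982079,  0.01395256,  0.01279505, -0.04999842],
       [-0.01516976, -0.18613817, -0.98240646,  1.62136956],
       [ 0.        ,  0.        ,  0.        ,  1.        ]])}
{'clock': 0.1, 'joint_pos': array([-1.24562063,  0.33280815, -0.06472242,  1.46087301,  0.02162599,
        1.34993045, -0.08848932]), 'joint_velocities': array([-0.00144281, -0.00170728,  0.00142461, -0.00072367,  0.00078655,
       -0.00045589, -0.00144144]), 'tau': array([ 2.64822018e-03, -6.26735330e+01,  4.99168702e-02, -3.92430854e+01,
        1.64301455e-02,  6.90851870e-03, -2.66710566e-05]), 'position': array([0.21287374, 0.58721639, 0.20338844]), 'ee_rot': array([ 1.72984694e-01,  9.84924291e-01, -6.56935275e-04, -7.49035703e-05]), 'ft_force': array([ 0.02922304,  0.33354551, -0.34014528]), 'torque': array([ 0.02339298,  0.01530325, -0.05619725]), 'grasp_force': 0.0, 'grip_width': 1.0017001896731128} 0.0187
```

View pics/top0.png

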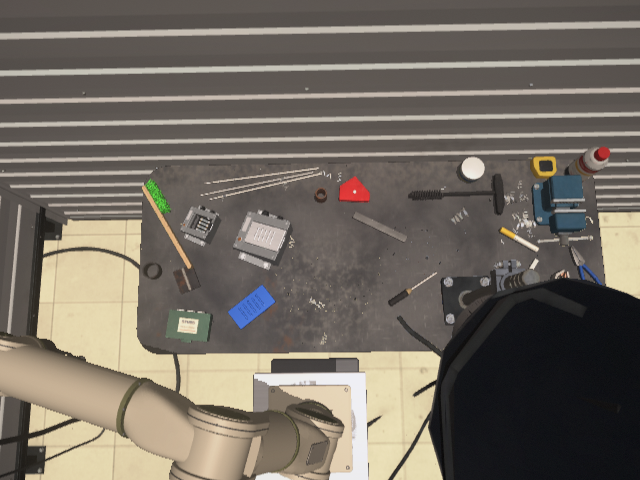

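View pics/scene0.png

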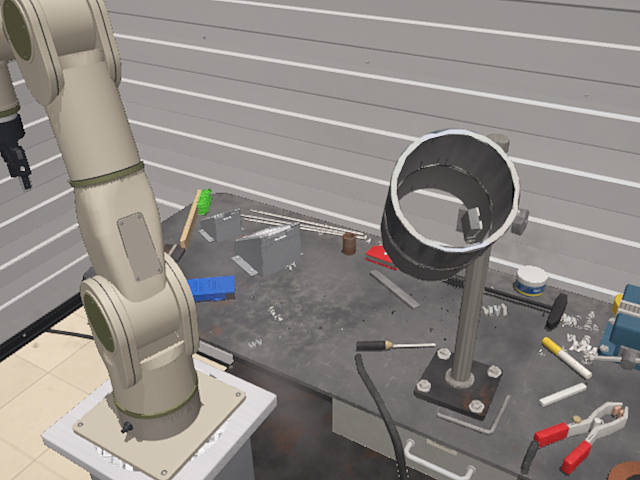

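The top view shows the large box at about (263,237), its back wall facing right. The bar runs from (354,215) to (405,239), the magnet is at (353,190) and the pipe at (320,195). Next I'll work out the poses.

```bash
cat > h.py <<'E'
import numpy as np, cv2
from workcell import manip, eyes, job
from scipy.spatial.transform import Rotation as R
def cloud(n,d):
    c=eyes.camera_params(n); v,u=np.mgrid[:480,:640]
    P=np.stack([(u-c['cx'])/c['fx']*d,(v-c['cy'])/c['fy']*d,d],-1)
    W=c['world_from_camera']; return P@W[:3,:3].T+W[:3,3]
E
python3 - <<'E'
from h import *
f=np.load("top0.npz");C=cloud("top",f['d']);p=f['p']
for u,v in [(263,237),(354,215),(405,239),(380,227),(353,190),(320,195),(410,290),(412,195),(320,300),(300,260)]: print(u,v,C[v,u].round(3))
# bar: threshold by height
m=(C[...,2]>0.004)&(C[...,2]<0.02); m[:205]=0;m[250:]=0;m[:,:345]=0;m[:,415:]=0
n,l,s,ce=cv2.connectedComponentsWithStats(m.astype(np.uint8)); i=1+s[1:,4].argmax(); print(s[i])
q=C[l==i]; print("bar",q.mean(0),cv2.minAreaRect(q[:,:2].astype(np.float32)), np.median(q[:,2]))
# table
t=C[260:300,300:380].reshape(-1,3); print("table z",np.median(t[:,2]))
im=p[190:290,215:315]; cv2.imwrite("pics/boxtop.png",cv2.resize(im,(600,600),interpolation=2)[:,:,::-1])
# ortho box segmentation by height
b=np.zeros(m.shape,bool); b[195:275,225:305]=1; b&=(C[...,2]>0.025)
q=C[b]; r=cv2.minAreaRect(q[:,:2].astype(np.float32)); print("box",r,cv2.boxPoints(r),q[:,2].max())
A=np.c_[q[:,:2],np.ones(len(q))]
w=np.ones(len(q),bool)
for _ in range(10):
    k,*_=np.linalg.lstsq(A[w],q[w,2],rcond=None); w=abs(A@k-q[:,2])<0.004
print("plane",k,np.degrees(np.arctan(np.hypot(*k[:2]))),"dir",np.degrees(np.arctan2(k[1],k[0])),w.mean())
E
```

```text
263 237 [0.527 0.124 0.083]
354 215 [ 0.604 -0.138  0.008]
405 239 [ 0.53  -0.286  0.008]
380 227 [ 0.566 -0.214  0.01 ]
353 190 [ 0.678 -0.136  0.017]
320 195 [ 0.669 -0.038  0.001]
410 290 [ 0.379 -0.294  0.013]
412 195 [ 0.66 -0.31  0.02]
320 300 [ 0.355 -0.034  0.002]
300 260 [ 0.473  0.024 -0.   ]
[353 210  54  34 365]
bar [ 0.56696623 -0.2119437   0.0086066 ] ((0.5689508318901062, -0.21052518486976624), (0.18058009445667267, 0.030038831755518913), 62.105987548828125) 0.008143782032791869
table z -0.0005349328110044738
box ((0.4437398910522461, 0.04063817858695984), (0.42818403244018555, 0.164864182472229), 44.3292236328125) [[ 0.23299015 -0.04999842]
 [ 0.348194   -0.16793178]
 [ 0.65448964  0.13127477]
 [ 0.5392858   0.24920814]] 1.6213695640657828
plane [-1.12405488 -0.80854349  0.7804357 ] 54.16292990835463 dir -144.27217204947766 0.0776978417266187
```

View pics/boxtop.png

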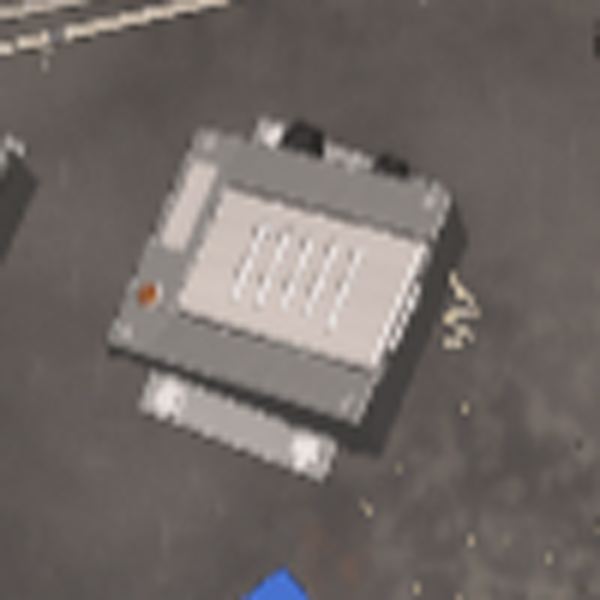

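The crop shows the box's top-face corners at about (205,133), (450,195), (358,418) and (112,345). I'll redo the fit with the missing depths masked out.

Run:
```python
from h import *
for n,(v0,v1,u0,u1) in dict(top=(195,275,225,305),scene=(215,290,225,305)).items():
    f=np.load(n+"0.npz");d=f['d'];C=cloud(n,d)
    b=np.zeros(d.shape,bool); b[v0:v1,u0:u1]=1; b&=(d>0)&(C[...,2]>0.03)&(C[...,2]<.13)
    q=C[b]; 
    if n=="top":
        A=np.c_[q[:,:2],np.ones(len(q))]; w=np.ones(len(q),bool)
        for _ in range(20):
            k,*_=np.linalg.lstsq(A[w],q[w,2],rcond=None); w=abs(A@k-q[:,2])<0.004
        print("plane",k,np.degrees(np.arctan(np.hypot(*k[:2]))),"dir",np.degrees(np.arctan2(k[1],k[0])),w.mean(),len(q))
        g=q[w]; r=cv2.minAreaRect(g[:,:2].astype(np.float32)); print(r,cv2.boxPoints(r),g[:,2].min(),g[:,2].max())
    else: print(len(q),q.min(0),q.max(0))
# corners by pixel with heights
c=eyes.camera_params("top");W=c['world_from_camera']
def ray(u,v,z,c=c):
    W=c['world_from_camera'];r=W[:3,:3]@np.array([(u-c['cx'])/c['fx'],(v-c['cy'])/c['fy'],1]);t=(z-W[2,3])/r[2];return W[:3,3]+t*r
cs=[ray(215+(x+.5)/6-.5,190+(y+.5)/6-.5,z)[:2] for x,y,z in[(203,131,.036),(453,192,.117),(360,422,.117),(110,347,.036)]]
cs=np.array(cs);print(cs); ctr=cs.mean(0)
e=(cs[1]-cs[0]+cs[2]-cs[3])/2; s=(cs[0]-cs[3]+cs[1]-cs[2])/2
print("ctr",ctr,"up",np.linalg.norm(e),np.degrees(np.arctan2(e[1],e[0])),"side",np.linalg.norm(s),np.degrees(np.arctan2(s[1],s[0])))
# bar via edges in RGB
f=np.load("top0.npz");C=cloud("top",f['d'])
cv2.imwrite("pics/bar.png",cv2.resize(f['p'][195:260,340:420],(800,650)[:2],interpolation=2)[:600,:,::-1])
m=(C[...,2]>0.0045)&(C[...,2]<0.02); m[:205]=0;m[250:]=0;m[:,:345]=0;m[:,415:]=0
n,l,s,ce=cv2.connectedComponentsWithStats(m.astype(np.uint8)); i=1+s[1:,4].argmax()
q=C[l==i][:,:2]; mu=q.mean(0); U,S,V=np.linalg.svd(q-mu,full_matrices=False); a=V[0]; t=(q-mu)@a
print("bar",mu,np.degrees(np.arctan2(a[1],a[0])),t.min(),t.max(),"centre",mu+a*(t.min()+t.max())/2)
```

```text
plane [-0.21662471 -0.53272387  0.26256124] 29.90249549950943 dir -112.12842969386018 0.6832512315270935 2030
((0.5346680879592896, 0.1314343512058258), (0.14164991676807404, 0.11705685406923294), 67.7826156616211) [[0.4537046  0.08799861]
 [0.56207067 0.04373686]
 [0.6156316  0.1748701 ]
 [0.5072655  0.21913184]] 0.032345249718169766 0.1191337800188279
2025 [0.45090301 0.04109095 0.0300101 ] [0.60884442 0.2851649  0.11643103]
[[0.61304946 0.17225263]
 [0.5630221  0.04506889]
 [0.45649406 0.08767161]
 [0.5067088  0.21593606]]
ctr [0.5348186 0.1302323] up 0.13720628229006085 -111.42586530124866 side 0.11484596412944538 -22.06513172102026
bar [ 0.56650762 -0.21239572] -117.37510523573812 -0.08621181171377194 0.08740871786351842 centre [ 0.56623244 -0.21292716]
```

View pics/bar.png

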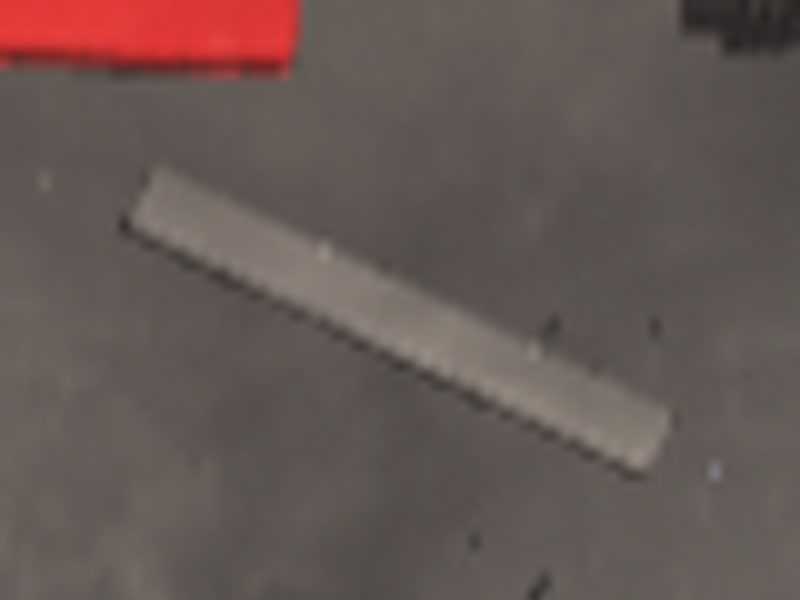

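```bash
python3 - <<'E'
from h import *
for n,(v0,v1,u0,u1) in dict(top=(280,480,430,640),scene=(120,290,380,530)).items():
    f=np.load(n+"0.npz");d=f['d'];C=cloud(n,d)[v0:v1,u0:u1]; q=C[(d[v0:v1,u0:u1]>0)]; q=q[(q[:,2]>.15)&(q[:,2]<1.5)&(q[:,0]<.8)]
    for a in range(2,14):
        s=q[(q[:,2]>=a*.1)&(q[:,2]<a*.1+.1)]
        if len(s)>20: print(n,a,len(s),np.percentile(s,1,0).round(2),np.percentile(s,99,0).round(2))
E
python3 -m crank '[[[5,1.5,-5,0,0,0,-8],[5,2,-5,0,0,0,-10],[5,2,-5,0,0,0,-10],[5,2,-5,0,0,0,-10],[5,2,-5,0,0,0,-10],[5,2,-5,0,0,0,-10],[5,2,-5,0,0,0,-10],[5,2,-5,0,0,0,-10],[5,2,-5,0,0,0,-10]]]' 60; python3 -c "from h import *;print(manip.get_obs()['joint_pos'])"
```

```text
top 2 113 [ 0.34 -0.45  0.2 ] [ 0.37 -0.44  0.3 ]
top 3 90 [ 0.24 -0.44  0.35] [ 0.37 -0.32  0.4 ]
top 4 586 [ 0.25 -0.44  0.4 ] [ 0.36 -0.32  0.49]
top 5 85 [ 0.34 -0.47  0.5 ] [ 0.35 -0.44  0.52]
top 8 463 [ 0.26 -0.44  0.88] [ 0.31 -0.23  0.9 ]
top 9 8193 [ 0.09 -0.41  0.9 ] [ 0.3  -0.18  1.  ]
top 10 19008 [ 0.1  -0.36  1.  ] [ 0.28 -0.16  1.1 ]
top 11 9715 [ 0.12 -0.32  1.1 ] [ 0.23 -0.25  1.18]
scene 2 2091 [ 0.33 -0.47  0.2 ] [ 0.8  -0.06  0.3 ]
scene 3 4104 [ 0.15 -0.52  0.3 ] [ 0.8  -0.06  0.4 ]
scene 4 6352 [ 0.06 -0.53  0.4 ] [ 0.32 -0.35  0.5 ]
scene 5 5831 [ 0.07 -0.54  0.5 ] [ 0.36 -0.38  0.59]
clock: 1.23
position: [0.3882, 0.1359, 0.204]
ee_rot: [0.81, 0.586, 0.0, -0.0]
ft_force: [-0.1, -0.1, 0.6]
grip_width: 0.587
grasp_force: 0.0
[-0.81598348 -0.17629529  0.33147863  1.99426385  0.05887195  1.31447212
 -0.82270241]
```

```bash
python3 -m crank '[[[5,2.5,-4,0,0,0,-3],[5,2.5,-5,0,0,0,-3],[5,2.5,-5,0,0,0,-3.2],[5,2.5,-5,0,0,0,0],[5,2.5,-5,0,0,0,0],[5,2,-5,0,0,0,0],[5,2.2,-5,0,0,0,0],[5,0,-3.1,-2,0,0,0],[5,0,0,-4,0,0,0],[5,0,0,-4,0,0,0],[5,0,0,0,0,0,0],[5,0,0,0,0,0,0]]]'
python3 - <<'E'
from h import *
print(manip.get_obs()['joint_pos'])
p,d=eyes.camera("top"); cv2.imwrite("pics/t1.png",cv2.resize(p[150:310,250:470],(800,582))[:,:,::-1])
E
```

```text
clock: 2.72
position: [0.5556, -0.2337, 0.1056]
ee_rot: [0.853, 0.522, 0.0, 0.001]
ft_force: [1.0, -0.1, -0.3]
grip_width: 0.584
grasp_force: 0.0
[-0.26485732  0.42965443  0.74825317  1.67878075 -0.31484439  1.15621557
  0.09267478]
```

View pics/t1.png

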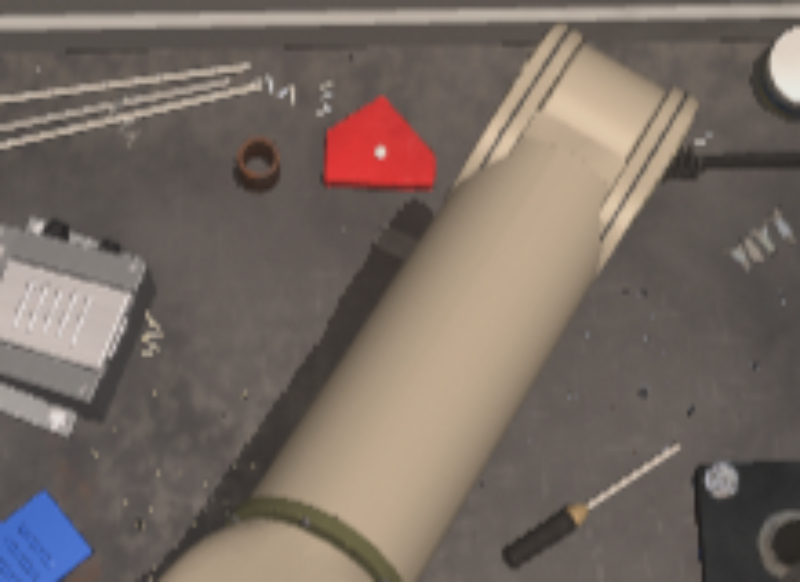

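The top view shows the arm covering the bar, with the magnet, pipe and box clear of it. I'll descend and grip.

```bash
python3 -m crank '[[[4,-0.1,-0.15,-4,0,0,0],[4,0,0,-3,0,0,0],[4,0,0,-2,0,0,0],[4,0,0,-0.8,0,0,0],[4,0,0,-0.3,0,0,0],[4,0,0,0,0,0,0],[4,0,0,0,0,0,0]]]'; python3 -m crank '[[[2.5,0,0,0,0,0,0],[2.5,0,0,-0.2,0,0,0],[2.5,0,0,0,0,0,0]]]'
```

```text
clock: 3.65
position: [0.5545, -0.2351, 0.0039]
ee_rot: [0.853, 0.522, 0.0, 0.0]
ft_force: [0.3, -0.4, -0.0]
grip_width: 0.467
grasp_force: 0.0
clock: 4.03
position: [0.5539, -0.2348, 0.001]
ee_rot: [0.853, 0.522, -0.0, -0.0]
ft_force: [0.5, -0.8, 0.4]
grip_width: 0.295
grasp_force: 0.0
```

```bash
python3 -m crank '[[[1.5,0,0,0,0,0,0],[0.5,0,0,0,0,0,0],[0.5,0,0,0,0,0,0],[0.5,0,0,0,0,0,0]]]' 110; python3 -m crank '[[[0.5,0,0,1,0,0,0],[0.5,0,0,4,0,0,0],[0.5,0,0,5,0,0,0],[0.5,0,0,0,0,0,0]]]'
```

```text
clock: 4.53
position: [0.554, -0.2349, 0.0011]
ee_rot: [0.853, 0.522, 0.0, 0.0]
ft_force: [-0.4, 0.5, 0.5]
grip_width: 0.059
grasp_force: 0.0
clock: 5.03
position: [0.5563, -0.2362, 0.1057]
ee_rot: [0.853, 0.521, 0.003, 0.002]
ft_force: [-0.4, -0.9, 0.3]
grip_width: 0.056
grasp_force: 0.0
```

Run:
```python
from h import *
p,d=eyes.camera("scene"); cv2.imwrite("pics/s2.png",cv2.resize(p[190:340,300:500],(800,600))[:,:,::-1])
```

```text
(no output)
```

View pics/s2.png

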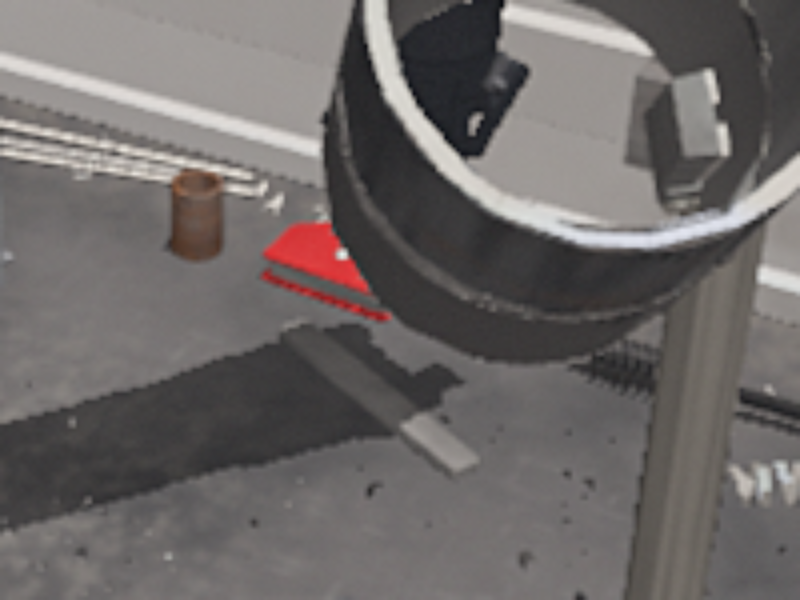

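The bar still lies flat, from about (290,335) to (465,465), and was not picked up. I'll measure its pose from this camera.

Run:
```python
from h import *
for old in (1,0):
    if old: f=np.load("scene0.npz");d=f['d']
    else: p,d=eyes.camera("scene")
    C=cloud("scene",d); t=C[275:300,310:350]; print("table",np.median(t[...,2]))
    m=(C[...,2]>0.005)&(C[...,2]<0.025)&(d>0); m[:270]=0;m[310:]=0;m[:,:365]=0;m[:,425:]=0
    n,l,s,ce=cv2.connectedComponentsWithStats(m.astype(np.uint8)); i=1+s[1:,4].argmax()
    q=C[l==i];z=q[:,2]; q=q[:,:2]; mu=q.mean(0); U,S,V=np.linalg.svd(q-mu,full_matrices=False); a=V[0]; t=(q-mu)@a;w=(q-mu)@V[1]
    print("bar",len(q),np.degrees(np.arctan2(a[1],a[0])),t.min(),t.max(),"centre",mu+a*(t.min()+t.max())/2,np.percentile(w,[2,98]),np.median(z))
```

```text
table -0.0013157877670559315
bar 329 -117.5612253271314 -0.08884258455477055 0.08289739684348424 centre [ 0.56372113 -0.21450591] [-0.01069176  0.01045544] 0.007212259333424176
table -0.001482591452385551
bar 318 -117.46289789973505 -0.08897169608883439 0.08258638128003465 centre [ 0.56439251 -0.21278317] [-0.0113733   0.01035081] 0.007138034865051435
```

```bash
python3 -m crank '[[[2.9,0,0,0,0,0,0],[2.9,-0.15,0.1,-5,0,0,0],[2.9,0,0,-4,0,0,0],[2.9,0,0,-1.3,0,0,0],[2.9,0,0,0,0,0,0],[2.9,0,0,0,0,0,0]]]' ;python3 -m crank '[[[2.9,0,0,-0.3,0,0,0],[2.9,0,0,0,0,0,0]]]' ;python3 -m crank '[[[2.9,0,0,-0.2,0,0,0],[2.9,0,0,0,0,0,0]]]'
```

```text
clock: 5.88
position: [0.5535, -0.2344, -0.0004]
ee_rot: [0.853, 0.521, 0.001, 0.001]
ft_force: [-0.8, -0.4, -0.2]
grip_width: 0.341
grasp_force: 0.0
clock: 6.12
position: [0.5528, -0.2338, -0.0044]
ee_rot: [0.853, 0.522, 0.0, 0.0]
ft_force: [-0.0, 0.2, 0.2]
grip_width: 0.336
grasp_force: 0.0
clock: 6.38
position: [0.5524, -0.2339, -0.007]
ee_rot: [0.853, 0.522, -0.0, -0.0]
ft_force: [0.5, -0.1, 0.1]
grip_width: 0.341
grasp_force: 0.0
```

```bash
python3 -m crank '[[[2.3,0,0,0,0,0,0],[1.9,0,0,0,0,0,0],[1.5,0,0,0,0,0,0]]]' 60; python3 -m crank '[[[0.5,0,0,0,0,0,0],[0.5,0,0,0,0,0,0],[0.5,0,0,0,0,0,0]]]' 110
```

```text
clock: 6.75
position: [0.5525, -0.2339, -0.0068]
ee_rot: [0.853, 0.522, 0.0, 0.0]
ft_force: [-0.4, 0.6, -0.1]
grip_width: 0.176
grasp_force: 0.0
clock: 7.12
position: [0.5525, -0.2339, -0.0069]
ee_rot: [0.853, 0.522, 0.0, 0.0]
ft_force: [0.6, -0.2, -0.1]
grip_width: 0.06
grasp_force: 0.0
```

```bash
python3 -m crank '[[[0.5,0,0,-0.2,0,0,0],[0.5,0,0,0,0,0,0]]]'; python3 -m crank '[[[0.5,0,0,-0.2,0,0,0],[0.5,0,0,0,0,0,0]]]';python3 - <<'E'
from h import *
p,d=eyes.camera("scene"); cv2.imwrite("pics/s3.png",cv2.resize(p[190:340,300:500],(800,600))[:,:,::-1])
E
```

```text
clock: 7.38
position: [0.5524, -0.2338, -0.0091]
ee_rot: [0.853, 0.522, -0.0, -0.0]
ft_force: [-0.2, -0.5, -0.3]
grip_width: 0.059
grasp_force: 0.0
clock: 7.62
position: [0.5524, -0.2339, -0.0111]
ee_rot: [0.853, 0.522, -0.0, -0.0]
ft_force: [0.2, -0.3, -0.3]
grip_width: 0.064
grasp_force: 0.0
```

View pics/s3.png

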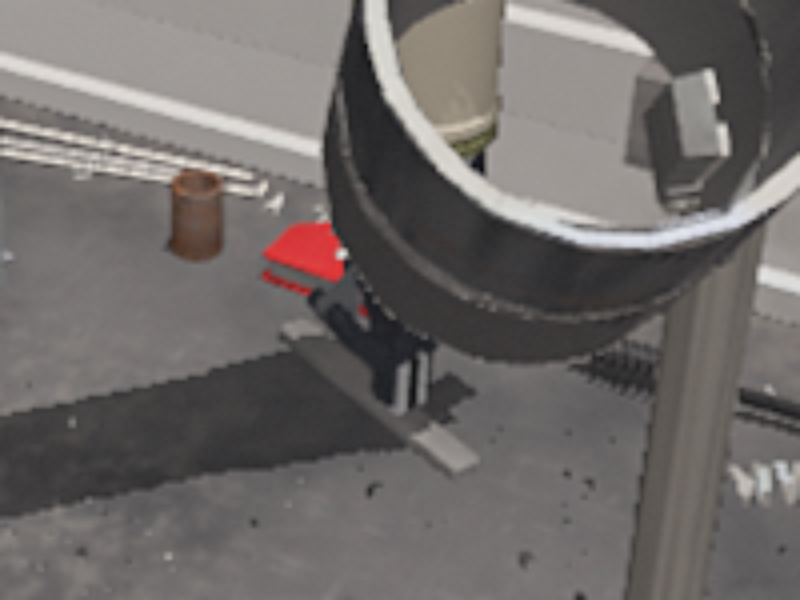

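The fingertips sit at about (400,405), apparently just above the bar. I'll read their depth.

Run:
```python
from h import *
p,d=eyes.camera("scene"); C=cloud("scene",d)
for v in range(276,300,2): print(v,[tuple((C[v,u]*1000).round().astype(int)) for u in (396,400,404,408)])
```

```text
276 [(np.int64(532), np.int64(-230), np.int64(68)), (np.int64(538), np.int64(-237), np.int64(67)), (np.int64(556), np.int64(-240), np.int64(56)), (np.int64(553), np.int64(-251), np.int64(62))]
278 [(np.int64(519), np.int64(-236), np.int64(73)), (np.int64(531), np.int64(-240), np.int64(66)), (np.int64(551), np.int64(-242), np.int64(55)), (np.int64(555), np.int64(-250), np.int64(55))]
280 [(np.int64(526), np.int64(-233), np.int64(62)), (np.int64(533), np.int64(-240), np.int64(60)), (np.int64(546), np.int64(-244), np.int64(53)), (np.int64(617), np.int64(-226), np.int64(2))]
282 [(np.int64(539), np.int64(-228), np.int64(46)), (np.int64(541), np.int64(-237), np.int64(48)), (np.int64(553), np.int64(-242), np.int64(42)), (np.int64(615), np.int64(-227), np.int64(-3))]
284 [(np.int64(537), np.int64(-229), np.int64(42)), (np.int64(536), np.int64(-239), np.int64(46)), (np.int64(551), np.int64(-243), np.int64(38)), (np.int64(609), np.int64(-230), np.int64(-4))]
286 [(np.int64(538), np.int64(-229), np.int64(36)), (np.int64(539), np.int64(-239), np.int64(38)), (np.int64(554), np.int64(-242), np.in
[... 502 characters left out ...]
540), np.int64(-239), np.int64(21)), (np.int64(559), np.int64(-241), np.int64(9)), (np.int64(579), np.int64(-243), np.int64(-3))]
294 [(np.int64(549), np.int64(-226), np.int64(4)), (np.int64(546), np.int64(-237), np.int64(10)), (np.int64(556), np.int64(-243), np.int64(6)), (np.int64(571), np.int64(-247), np.int64(-3))]
296 [(np.int64(546), np.int64(-227), np.int64(0)), (np.int64(541), np.int64(-239), np.int64(8)), (np.int64(548), np.int64(-246), np.int64(6)), (np.int64(553), np.int64(-255), np.int64(7))]
298 [(np.int64(541), np.int64(-230), np.int64(-1)), (np.int64(546), np.int64(-238), np.int64(-2)), (np.int64(540), np.int64(-250), np.int64(8)), (np.int64(548), np.int64(-257), np.int64(5))]
```

The tips are about 31 mm above the reported TCP, so I'll go lower in small steps and watch the force.

```bash
python3 - <<'E'
from h import *
f=np.load("scene0.npz");C=cloud("scene",f['d'])
for v in range(170,196,3): print(v,[(C[v,u]*1000).round().astype(int).tolist() for u in (14,18,22,26,30)])
E
python3 -m crank '[[[3,0,0,0,0,0,0],[3,0,0,-0.5,0,0,0],[3,0,0,-0.4,0,0,0],[3,0,0,0,0,0,0]]]';python3 -m crank '[[[3,0,0,-0.3,0,0,0],[3,0,0,0,0,0,0]]]';python3 -m crank '[[[3,0,0,-0.3,0,0,0],[3,0,0,0,0,0,0]]]'
```

```text
170 [[232, 635, 258], [178, 528, 305], [532, 1102, 21], [196, 528, 298], [196, 513, 302]]
173 [[224, 625, 256], [183, 541, 293], [184, 526, 296], [188, 518, 297], [195, 515, 294]]
176 [[223, 628, 247], [185, 548, 283], [178, 520, 293], [195, 532, 283], [539, 1080, 2]]
179 [[486, 1085, 13], [495, 1078, 10], [188, 540, 276], [196, 538, 273], [204, 535, 270]]
182 [[488, 1093, -1], [498, 1088, -4], [186, 540, 270], [194, 538, 267], [198, 529, 267]]
185 [[481, 1087, -7], [492, 1083, -11], [188, 547, 259], [190, 534, 262], [197, 531, 260]]
188 [[480, 1089, -18], [493, 1089, -24], [185, 545, 254], [192, 542, 251], [197, 534, 251]]
191 [[478, 1091, -28], [492, 1093, -35], [508, 1097, -44], [194, 549, 241], [533, 1094, -55]]
194 [[472, 1086, -35], [489, 1093, -45], [501, 1092, -50], [520, 1101, -61], [532, 1098, -66]]
clock: 8.22
position: [0.5522, -0.2337, -0.0204]
ee_rot: [0.853, 0.522, -0.0, -0.0]
ft_force: [0.7, -0.2, -0.3]
grip_width: 0.35
grasp_force: 0.0
clock: 8.48
position: [0.5524, -0.2338, -0.0231]
ee_rot: [0.853, 0.522, -0.0, -0.0]
ft_force: [-0.3, -0.4, 0.9]
grip_width: 0.347
grasp_force: 0.0
clock: 8.72
position: [0.5524, -0.2338, -0.0261]
ee_rot: [0.853, 0.522, -0.0, -0.0]
ft_force: [0.0, 0.4, 0.2]
grip_width: 0.354
grasp_force: 0.0
```

```bash
python3 -m crank '[[[3,0,0,-0.2,0,0,0],[3,0,0,0,0,0,0]]]';python3 -m crank '[[[0.5,0,0,0,0,0,0],[0.5,0,0,0,0,0,0],[0.5,0,0,0,0,0,0],[0.5,0,0,0,0,0,0]]]' 110
```

```text
clock: 8.98
position: [0.5527, -0.234, -0.0275]
ee_rot: [0.853, 0.522, 0.0, 0.0]
ft_force: [-1.1, 1.1, 4.6]
grip_width: 0.352
grasp_force: 2.5
clock: 9.48
position: [0.5534, -0.2344, -0.0264]
ee_rot: [0.853, 0.521, 0.001, 0.001]
ft_force: [-2.0, 1.5, 12.8]
grip_width: 0.189
grasp_force: 108.7
```

```bash
python3 -m crank '[[[0.5,0,0,2,0,0,0],[0.5,0,0,4,0,0,0],[0.5,0,0,4,0,0,0],[0.5,-1.3,2,4,0,0,0],[0.5,-2,3.5,3,0,0,2.7],[0.5,-2,3.5,2,0,0,2.7],[0.5,-2,3,0,-7,2.8,0],[0.5,-2,3,0,-7,2.8,0],[0.5,0,2,0,-7,2.8,0],[0.5,0,0,0,-6.8,2.8,0],[0.5,0,0,0,0,0,0],[0.5,0,0,0,0,0,0]]]'
python3 - <<'E'
from h import *
o=manip.get_obs(); print(o['joint_pos'],R.from_quat(o['ee_rot']).as_matrix().round(3))
p,d=eyes.camera("scene"); np.savez("s4.npz",p=p,d=d); cv2.imwrite("pics/s4.png",cv2.resize(p[170:320,220:420],(800,600))[:,:,::-1])
E
```

```text
clock: 10.98
position: [0.4595, -0.065, 0.1627]
ee_rot: [0.8, 0.541, -0.214, 0.144]
ft_force: [0.1, -1.3, -1.3]
grip_width: 0.19
grasp_force: 108.4
[-0.84269275  0.23958058  0.64100876  1.83366056  0.29158269  1.41849201
 -0.66452718] [[ 0.322  0.928 -0.186]
 [ 0.805 -0.372 -0.462]
 [-0.498 -0.001 -0.867]]
```

View pics/s4.png

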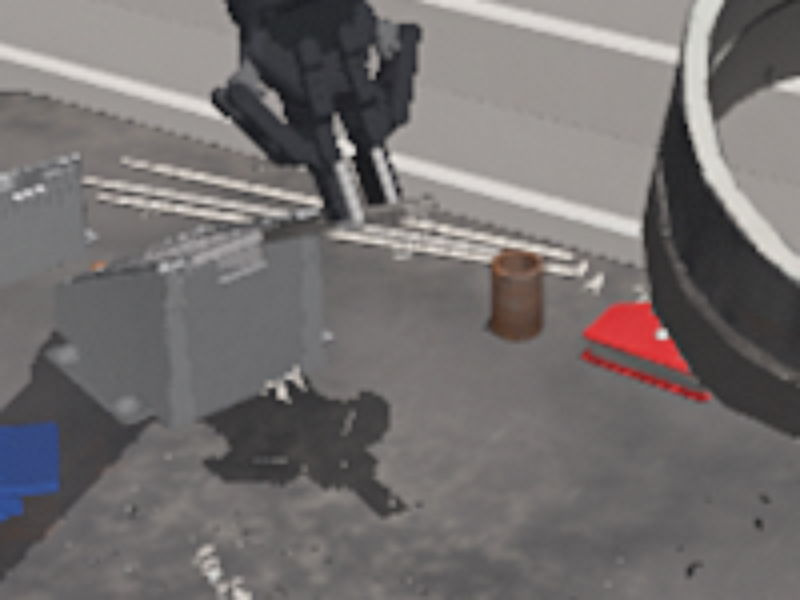

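The fingers hold the bar at (360,215). It is seen nearly edge-on, from about (265,235) to (440,205), with the notch at about (240,262). I'll get its 3D pose in the box frame.

```bash
cat >> h.py <<'E'
yaw=np.radians(-112.0); ctr=np.array([.5347,.1305])
ex=np.array([np.cos(yaw),np.sin(yaw),0]); ey=np.array([-ex[1],ex[0],0]); ez=np.array([0,0,1.])
B=np.stack([ex,ey,ez],1); O=np.r_[ctr,0]-.008*ex
tb=lambda P:(P-O)@B      # world->box
dout=np.array([np.cos(np.pi/6),0,.5]); nrm=np.array([-.5,0,np.cos(np.pi/6)]); N=np.array([.078,0,.1018])
# coordinates relative to notch: along out, y, normal
def tn(P): q=tb(P)-N; return np.stack([q@dout,q[...,1],q@nrm],-1)*1000
E
python3 - <<'E'
from h import *
f=np.load("s4.npz");d=f['d'];C=cloud("scene",d); T=tn(C)
o=manip.get_obs(); print("TCP in notch frame",tn(o['position']))
m=(d>0)&(abs(T[...,1])<25)&(T[...,0]>-10)&(T[...,0]<230)&(abs(T[...,2])<25)&(C[...,2]>.06)
v,u=np.nonzero(m); print(len(v),u.min(),u.max(),v.min(),v.max())
for u0 in range(270,340,3):
    c=[(vv,T[vv,u0].round(0).tolist()) for vv in range(210,245) if m[vv,u0]]
    print(u0,c[:6])
E
```

```text
TCP in notch frame [151.4878547    3.49783621 -17.05838028]
407 271 329 216 245
270 []
273 [(232, [-1.0, -18.0, 13.0]), (233, [4.0, -21.0, 11.0]), (234, [3.0, -22.0, 9.0]), (235, [-4.0, -19.0, 6.0]), (236, [-1.0, -22.0, 4.0]), (237, [-5.0, -20.0, 1.0])]
276 [(231, [5.0, -13.0, 13.0]), (232, [2.0, -12.0, 10.0]), (233, [-1.0, -11.0, 8.0]), (239, [-8.0, -13.0, -7.0]), (240, [1.0, -19.0, -8.0]), (243, [-8.0, -17.0, -16.0])]
279 [(230, [2.0, -3.0, 12.0]), (231, [0.0, -3.0, 10.0]), (232, [5.0, -6.0, 8.0]), (239, [-8.0, -6.0, -9.0]), (240, [-2.0, -9.0, -11.0]), (242, [-7.0, -9.0, -16.0])]
282 [(229, [-1.0, 7.0, 11.0]), (230, [1.0, 5.0, 9.0]), (231, [3.0, 4.0, 7.0]), (237, [-7.0, 3.0, -7.0]), (238, [-7.0, 2.0, -10.0]), (239, [-6.0, 1.0, -12.0])]
285 [(227, [-3.0, 18.0, 13.0]), (228, [-4.0, 17.0, 11.0]), (229, [1.0, 14.0, 9.0]), (230, [1.0, 13.0, 7.0]), (231, [-6.0, 16.0, 4.0]), (237, [-7.0, 11.0, -10.0])]
288 [(226, [2.0, 24.0, 13.0]), (227, [54.0, -5.0, 16.0]), (228, [55.0, -6.0, 14.0]), (229, [54.0, -6.0, 12.0]), (230, [44.0, -2.0, 8.0]), (231, [-0.0, 21.0, 2.0])]
291 [(226, [58.0, 1.0, 16
[... 1310 characters left out ...]
.0, -2.0, 16.0]), (223, [177.0, -4.0, 15.0])]
318 [(216, [156.0, 21.0, 25.0]), (217, [158.0, 19.0, 23.0]), (218, [164.0, 15.0, 21.0]), (219, [163.0, 14.0, 19.0]), (220, [160.0, 15.0, 17.0]), (221, [180.0, 2.0, 17.0])]
321 [(220, [180.0, 10.0, 16.0]), (221, [205.0, -5.0, 17.0]), (222, [205.0, -6.0, 15.0]), (223, [208.0, -9.0, 13.0]), (224, [206.0, -8.0, 11.0]), (225, [205.0, -9.0, 9.0])]
324 [(220, [206.0, 2.0, 17.0]), (221, [210.0, -1.0, 15.0]), (222, [210.0, -2.0, 13.0]), (223, [208.0, -2.0, 11.0]), (224, [206.0, -1.0, 9.0])]
327 [(219, [206.0, 10.0, 16.0]), (220, [210.0, 7.0, 15.0]), (221, [209.0, 6.0, 13.0]), (222, [210.0, 5.0, 11.0]), (223, [209.0, 5.0, 9.0])]
330 []
333 []
336 []
339 []
```

```bash
python3 -m crank '[[[0.5,-0.52,-0.48,-1.1,0,0,0],[0.5,0,0,0,0,0,0],[0.5,0,0,0,0,0,0]]]'
python3 - <<'E'
from h import *
o=manip.get_obs(); print("TCP in notch frame",tn(o['position']), "axes",(B.T@R.from_quat(o['ee_rot']).as_matrix()).round(3))
p,d=eyes.camera("scene");C=cloud("scene",d);T=tn(C)
for u0 in range(285,333,4):
    print(u0,[(vv,T[vv,u0].round(0).tolist()) for vv in range(215,245) if abs(T[vv,u0,1])<25 and 20<T[vv,u0,0]<230 and abs(T[vv,u0,2])<12][:7])
E
```

```text
clock: 11.4
position: [0.4542, -0.069, 0.1512]
ee_rot: [0.8, 0.542, -0.214, 0.144]
ft_force: [-0.3, -0.3, -1.7]
grip_width: 0.186
grasp_force: 108.4
TCP in notch frame [ 1.50414061e+02  5.98278217e-02 -2.97708922e+01] axes [[-0.867 -0.004  0.499]
 [-0.004  1.     0.   ]
 [-0.499 -0.002 -0.867]]
285 []
289 [(232, [44.0, -1.0, 3.0]), (233, [61.0, -11.0, 3.0]), (234, [57.0, -10.0, 0.0]), (235, [52.0, -8.0, -3.0]), (236, [57.0, -11.0, -4.0])]
293 [(231, [53.0, 5.0, 3.0]), (232, [80.0, -11.0, 4.0]), (233, [81.0, -12.0, 2.0]), (234, [81.0, -12.0, -1.0]), (235, [79.0, -12.0, -3.0])]
297 [(230, [73.0, 5.0, 4.0]), (231, [90.0, -5.0, 3.0]), (232, [97.0, -10.0, 2.0]), (233, [95.0, -10.0, -0.0]), (234, [98.0, -12.0, -2.0])]
301 [(230, [102.0, -1.0, 3.0]), (231, [115.0, -9.0, 3.0]), (232, [117.0, -11.0, 1.0]), (233, [116.0, -11.0, -1.0]), (234, [115.0, -11.0, -3.0])]
305 [(228, [159.0, -22.0, 11.0]), (229, [159.0, -23.0, 9.0]), (230, [156.0, -22.0, 6.0]), (231, [155.0, -22.0, 4.0]), (232, [142.0, -15.0, 1.0]), (233, [142.0, -16.0, -1.0])]
309 [(226, [160.0, -11.0, 12.0]), (227, [159.0, -11.0, 10.
[... 228 characters left out ...]
, (227, [146.0, 6.0, 5.0]), (228, [157.0, -2.0, 4.0]), (229, [169.0, -9.0, 3.0]), (230, [169.0, -10.0, 1.0])]
317 [(223, [160.0, 11.0, 11.0]), (224, [157.0, 12.0, 9.0]), (225, [162.0, 8.0, 7.0]), (226, [161.0, 8.0, 5.0]), (227, [166.0, 4.0, 4.0]), (228, [184.0, -8.0, 4.0]), (229, [187.0, -10.0, 2.0])]
321 [(226, [174.0, 9.0, 3.0]), (227, [193.0, -3.0, 4.0]), (228, [207.0, -12.0, 3.0]), (229, [204.0, -11.0, 1.0]), (230, [205.0, -12.0, -1.0]), (231, [200.0, -10.0, -3.0])]
325 [(226, [204.0, 1.0, 4.0]), (227, [214.0, -6.0, 3.0]), (228, [206.0, -2.0, 0.0]), (229, [208.0, -4.0, -2.0]), (230, [209.0, -5.0, -4.0])]
329 [(226, [206.0, 9.0, 1.0]), (227, [214.0, 3.0, -0.0]), (228, [210.0, 5.0, -3.0])]
```

```bash
python3 -m crank '[[[0.5,0.49,1.2,-0.75,0,0,0],[0.5,0.49,1.2,-0.75,0,0,0],[0.5,0.32,0.8,-0.5,0,0,0],[0.5,0,0,0,0,0,0]]]' ; python3 -m crank '[[[0.5,0.16,0.4,-0.25,0,0,0],[0.5,0.16,0.4,-0.25,0,0,0],[0.5,0,0,0,0,0,0]]]';  python3 - <<'E'
from h import *
o=manip.get_obs(); print("TCP in notch frame",tn(o['position']), B.T@o['ft_force'])
E
```

```text
clock: 11.95
position: [0.4674, -0.0359, 0.1306]
ee_rot: [0.799, 0.543, -0.215, 0.145]
ft_force: [0.2, 0.1, -0.7]
grip_width: 0.185
grasp_force: 108.4
clock: 12.32
position: [0.4706, -0.0284, 0.126]
ee_rot: [0.799, 0.542, -0.215, 0.144]
ft_force: [0.0, -0.5, -2.1]
grip_width: 0.189
grasp_force: 108.4
TCP in notch frame [ 9.98887795e+01  6.43797278e-02 -2.96918303e+01] [ 0.41100579  0.18589244 -2.09343978]
```

```bash
python3 -m crank '[[[0.5,0.24,0.6,-0.375,0,0,0],[0.5,0.24,0.6,-0.375,0,0,0],[0.5,0.2,0.5,-0.3,0,0,0],[0.5,0,0,0,0,0,0],[0.5,0,0,0,0,0,0]]]';  python3 - <<'E'
from h import *
o=manip.get_obs(); print("TCP in notch frame",tn(o['position']), B.T@o['ft_force'],o['joint_pos'])
E
```

```text
clock: 12.95
position: [0.4773, -0.0119, 0.1157]
ee_rot: [0.8, 0.542, -0.215, 0.144]
ft_force: [0.1, -0.4, -1.4]
grip_width: 0.184
grasp_force: 108.4
TCP in notch frame [ 79.2901185    0.08867827 -29.74386362] [ 0.33074821  0.23631828 -1.39935108] [-0.85908603  0.36784749  0.5957136   1.79827192  0.21250148  1.36522666
 -0.71904107]
```

```bash
cat > lev.py <<'E'
from h import *
import sys
# rotate tool about rod axis in box x-z plane, outer end down
a0=np.radians(30); st=float(sys.argv[1]); n=int(sys.argv[2]); drop=float(sys.argv[3])
P=tb(manip.get_obs()['position'])*1000; rod=(N*1000+np.array([-2.5,0,-11])); r=P-rod-drop*nrm
prev=P
for i in range(1,n+1):
    t=np.radians(st*i); c,s=np.cos(t),np.sin(t)
    q=rod+np.array([c*r[0]+s*r[2],r[1],-s*r[0]+c*r[2]])
    d=B@(q-prev)/10; prev=q; print(d.round(2).tolist(),(ey*0+B@np.array([0,st,0])).round(2).tolist())
E
python3 lev.py 6 7 1.8
```

```text
[-0.11, -0.27, -1.08] [5.56, -2.25, 0.0]
[-0.04, -0.09, -0.94] [5.56, -2.25, 0.0]
[-0.0, -0.0, -0.94] [5.56, -2.25, 0.0]
[0.04, 0.09, -0.94] [5.56, -2.25, 0.0]
[0.07, 0.18, -0.92] [5.56, -2.25, 0.0]
[0.11, 0.27, -0.9] [5.56, -2.25, 0.0]
[0.14, 0.36, -0.86] [5.56, -2.25, 0.0]
```

```bash
python3 -m crank '[[[0.5,-0.11,-0.27,-1.08,5.6,-2.25,0],[0.5,-0.04,-0.09,-0.94,5.6,-2.25,0],[0.5,0,0,-0.94,5.6,-2.25,0],[0.5,0,0,0,0,0,0]]]'; python3 -c "
from h import *
o=manip.get_obs();print(tn(o['position']),B.T@o['ft_force'],B.T@o['torque'])"
```

```text
clock: 13.45
position: [0.475, -0.0175, 0.0864]
ee_rot: [0.824, 0.557, -0.086, 0.057]
ft_force: [-1.8, -5.4, -0.0]
grip_width: 0.191
grasp_force: 108.4
[ 6.99135661e+01  4.21786521e-02 -5.81000735e+01] [ 5.67696709  0.31814531 -0.01149224] [ 0.1248872  -0.91439192 -0.08224169]
```

```bash
python3 -m crank '[[[0.5,0.04,0.09,-0.94,5.6,-2.25,0],[0.5,0.07,0.18,-0.92,5.6,-2.25,0],[0.5,0,0,0,0,0,0]]]'
python3 - <<'E'
from h import *
o=manip.get_obs();print(tn(o['position']),B.T@o['ft_force'],B.T@o['torque'])
p,d=eyes.camera("scene"); cv2.imwrite("pics/s5.png",cv2.resize(p[170:320,220:420],(800,600))[:,:,::-1])
C=cloud("scene",d);T=tn(C)
m=(d>0)&(abs(T[...,1])<20)&(T[...,0]>-120)&(T[...,0]<-5)&(T[...,2]>5)&(T[...,2]<50)
for a in range(-120,-5,15):
    s=T[m&(T[...,0]>=a)&(T[...,0]<a+15)]; print(a,len(s),np.percentile(s[:,2],[10,50,90]).round(1) if len(s) else '')
E
```

```text
clock: 13.82
position: [0.4761, -0.0138, 0.0673]
ee_rot: [0.828, 0.56, 0.0, -0.001]
ft_force: [1.2, -0.1, -1.4]
grip_width: 0.188
grasp_force: 108.4
[ 56.98172414  -0.24564232 -72.72604235] [-0.3070269   1.12222248 -1.37982393] [ 0.06108512 -0.10683665  0.06092313]
-120 1 [13.7 13.7 13.7]
-105 2 [15.3 15.6 15.8]
-90 4 [16.  16.6 16.9]
-75 5 [17.4 17.5 17.6]
-60 6 [16.9 17.7 18.2]
-45 4 [18.1 18.6 18.9]
-30 15 [ 6.   8.4 18.8]
-15 8 [ 5.4  9.1 19. ]
```

View pics/s5.png

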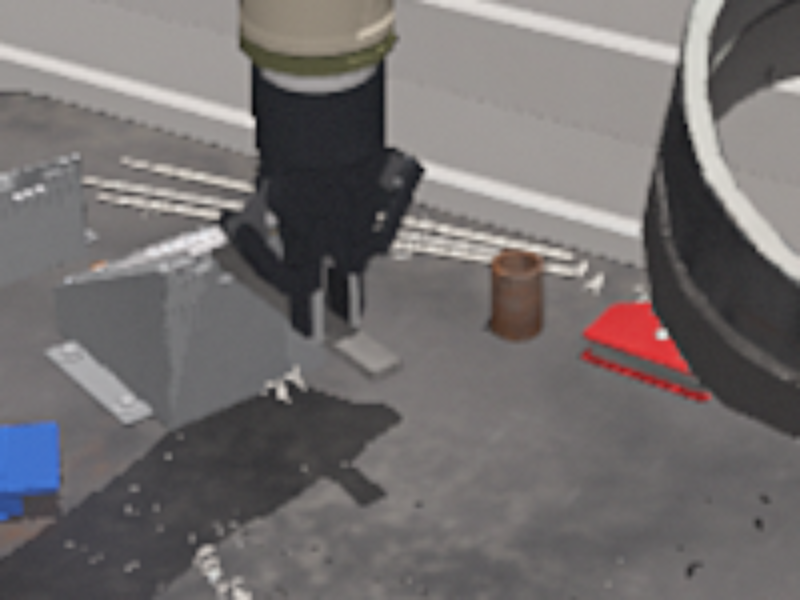

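The bar is now about level, and the cover is 5–6 mm proud at its upper edge. I'll keep levering.

```bash
cat > cov.py <<'E'
from h import *
o=manip.get_obs();print(tn(o['position']),B.T@o['ft_force'],B.T@o['torque'])
p,d=eyes.camera("scene");C=cloud("scene",d);T=tn(C)
m=(d>0)&(abs(T[...,1])<30)&(T[...,0]>-140)&(T[...,0]<30)&(T[...,2]>8)&(T[...,2]<60)&(p.min(2)>0)
for a in range(-130,20,12):
    s=T[m&(T[...,0]>=a)&(T[...,0]<a+12)]; print(a,len(s),np.percentile(s[:,2],[10,50,90]).round(1) if len(s) else '')
E
python3 -m crank '[[[0.5,0.11,0.27,-0.9,5.6,-2.25,0],[0.5,0.14,0.36,-0.86,5.6,-2.25,0],[0.5,0,0,0,0,0,0]]]'; python3 cov.py
```

```text
clock: 14.25
position: [0.4785, -0.0068, 0.0492]
ee_rot: [0.823, 0.558, 0.086, -0.06]
ft_force: [0.4, -0.1, -1.8]
grip_width: 0.19
grasp_force: 108.4
[ 41.58931499  -0.68941099 -84.78126322] [-0.08146529  0.36754081 -1.84633268] [-0.05597824 -0.37347249  0.00550038]
-130 0 
-118 2 [13.6 13.8 14.1]
-106 0 
-94 4 [16.3 17.  18.1]
-82 5 [12.7 18.1 19.1]
-70 4 [12.6 18.5 20.5]
-58 3 [20.1 20.7 20.9]
-46 7 [ 9.  12.4 20.7]
-34 19 [11.2 21.3 22.5]
-22 29 [ 9.1 11.9 22.6]
-10 25 [16.7 20.7 23.5]
2 39 [18.3 20.5 23.5]
14 0
```

```bash
python3 lev.py 6 2 0; python3 -m crank '[[[0.5,0.17,0.43,-0.82,5.6,-2.25,0],[0.5,0,0,0,0,0,0],[0.5,0,0,0,0,0,0]]]'; python3 cov.py
```

```text
[0.18, 0.44, -0.81] [5.56, -2.25, 0.0]
[0.21, 0.52, -0.76] [5.56, -2.25, 0.0]
clock: 14.68
position: [0.4814, -0.0011, 0.0419]
ee_rot: [0.817, 0.555, 0.13, -0.089]
ft_force: [0.3, -0.5, -1.6]
grip_width: 0.185
grasp_force: 108.4
[ 32.45643389  -0.15232173 -87.84884334] [ 0.32527628  0.44585972 -1.63866847] [ 0.08780768 -0.55907284  0.0094394 ]
-130 5 [13.8 16.6 19.5]
-118 9 [14.8 19.7 22.9]
-106 6 [15.7 17.4 24.5]
-94 11 [16.6 20.2 23.5]
-82 12 [17.7 22.6 26. ]
-70 11 [17.4 21.1 26. ]
-58 14 [17.8 22.4 26.8]
-46 13 [11.3 20.3 26. ]
-34 30 [12.  22.3 27.2]
-22 39 [ 9.5 13.6 25.8]
-10 56 [11.  21.5 27.6]
2 23 [20.2 24.4 27.6]
14 0
```

```bash
python3 -m crank '[[[0.5,0.21,0.52,-0.76,5.6,-2.25,0],[0.5,0,0,0,0,0,0],[0.5,0,0,0,0,0,0]]]'; python3 cov.py; python3 lev.py -6 9 0
```

```text
clock: 15.1
position: [0.4834, 0.0034, 0.0343]
ee_rot: [0.809, 0.549, 0.174, -0.117]
ft_force: [-0.1, 0.4, -2.9]
grip_width: 0.185
grasp_force: 108.4
[ 2.43383799e+01  1.48906451e-02 -9.19364104e+01] [-0.36155318 -0.23011415 -2.86807132] [ 0.03149439 -0.66903447  0.04864152]
-130 7 [13.5 18.2 22. ]
-118 8 [14.9 17.5 22.7]
-106 6 [17.3 21.4 23.9]
-94 11 [16.2 18.3 23.2]
-82 11 [18.  22.1 24.1]
-70 11 [17.7 21.3 25.3]
-58 10 [19.5 22.8 27.1]
-46 12 [13.3 22.1 27. ]
-34 27 [11.6 22.6 27.4]
-22 37 [10.  14.8 26.7]
-10 61 [11.2 22.5 27.9]
2 23 [18.8 23.  26.6]
14 0 
[-0.21, -0.51, 0.75] [-5.56, 2.25, 0.0]
[-0.18, -0.43, 0.81] [-5.56, 2.25, 0.0]
[-0.14, -0.35, 0.85] [-5.56, 2.25, 0.0]
[-0.11, -0.27, 0.89] [-5.56, 2.25, 0.0]
[-0.07, -0.18, 0.91] [-5.56, 2.25, 0.0]
[-0.04, -0.09, 0.93] [-5.56, 2.25, 0.0]
[-0.0, -0.0, 0.93] [-5.56, 2.25, 0.0]
[0.04, 0.09, 0.93] [-5.56, 2.25, 0.0]
[0.07, 0.18, 0.91] [-5.56, 2.25, 0.0]
```

The cover no longer follows the bar, so it should have let go. I'll back the lever off and see whether it stays up.

```bash
python3 -m crank '[[[0.5,-0.21,-0.51,0.75,-5.6,2.25,0],[0.5,-0.18,-0.43,0.81,-5.6,2.25,0],[0.5,-0.14,-0.35,0.85,-5.6,2.25,0],[0.5,-0.11,-0.27,0.89,-5.6,2.25,0],[0.5,-0.07,-0.18,0.91,-5.6,2.25,0],[0.5,-0.04,-0.09,0.93,-5.6,2.25,0],[0.5,0,0,0,0,0,0]]]'; python3 cov.py
```

```text
clock: 16.02
position: [0.4772, -0.0124, 0.0861]
ee_rot: [0.822, 0.56, -0.085, 0.059]
ft_force: [0.6, -0.5, -1.8]
grip_width: 0.186
grasp_force: 108.5
[ 64.97069911   0.23623492 -55.6240531 ] [ 0.20428095  0.75308711 -1.77171718] [ 0.05471146  0.23796201 -0.00196798]
-130 4 [16.5 18.9 21.4]
-118 16 [15.4 20.3 24.6]
-106 4 [16.3 20.3 24.4]
-94 15 [15.4 21.1 24.7]
-82 14 [17.3 21.4 25.8]
-70 16 [12.9 20.9 25.3]
-58 11 [17.  20.9 24. ]
-46 14 [18.1 22.  25.5]
-34 20 [ 8.5 19.5 24. ]
-22 9 [16.3 19.9 23.1]
-10 26 [14.2 19.  23.6]
2 13 [15.8 18.8 25.1]
14 0
```

```bash
python3 -m crank '[[[0.5,-0.37,-0.9,0.21,0,0,0],[0.5,-0.73,-1.81,0.42,0,0,0],[0.5,-0.73,-1.81,0.42,0,0,0],[0.5,-0.73,-1.81,0.42,0,0,0],[0.5,0,-1.5,1.5,2.8,-1.1,0],[0.5,1,-3,0,2.8,-1.1,0],[0.5,2,-3,0,2.8,-1.1,0],[0.5,2.5,-3,0,2.7,-1.2,0],[0.5,2,-3,0,0,0,0],[0.5,2,-3,0,0,0,0],[0.5,0,0,0,0,0,0]]]'; python3 cov.py
python3 - <<'E'
from h import *
p,d=eyes.camera("scene"); cv2.imwrite("pics/s6.png",cv2.resize(p[190:340,230:430],(800,600))[:,:,::-1]); print(R.from_quat(manip.get_obs()['ee_rot']).as_matrix().round(3))
E
```

```text
clock: 17.45
position: [0.5444, -0.2471, 0.1152]
ee_rot: [0.829, 0.56, 0.0, 0.0]
ft_force: [0.0, -0.4, -0.6]
grip_width: 0.187
grasp_force: 108.5
[ 246.09061824  150.46624143 -126.66184368] [ 0.40849079  0.17931816 -0.5796594 ] [-0.02530275 -0.05386493 -0.01059804]
-130 8 [13.7 18.9 24.4]
-118 12 [15.3 20.6 23.5]
-106 6 [16.8 19.9 23.2]
-94 14 [16.6 21.1 24.6]
-82 14 [17.  21.4 25.1]
-70 21 [10.4 21.5 25.8]
-58 12 [11.8 20.7 26.4]
-46 19 [10.6 19.6 25.5]
-34 29 [12.7 22.4 26.9]
-22 20 [12.2 20.3 26.5]
-10 55 [16.5 21.1 27.3]
2 19 [14.8 22.3 26.1]
14 0 
[[ 0.371  0.929  0.   ]
 [ 0.929 -0.371  0.002]
 [ 0.002 -0.    -1.   ]]
```

View pics/s6.png

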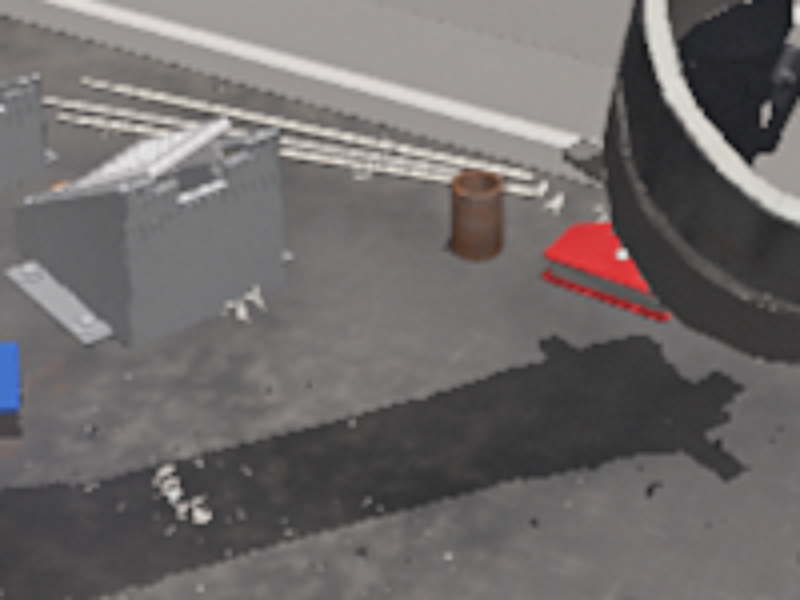

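The cover stands proud of the box on its own, its upper edge running from (150,175) to (230,125) with the notch open below it. I'll put the bar down.

```bash
python3 -m crank '[[[0.5,0,0,-4,0,0,0],[0.5,0,0,-4,0,0,0],[0.5,0,0,-3,0,0,0],[0.5,0,0,-1.5,0,0,0],[0.5,0,0,-0.8,0,0,0],[0.5,0,0,0,0,0,0]]]';python3 -m crank '[[[0.5,0,0,-0.5,0,0,0],[0.5,0,0,0,0,0,0],[0.5,0,0,0,0,0,0]]]'
```

```text
clock: 18.3
position: [0.5453, -0.2433, -0.0174]
ee_rot: [0.828, 0.561, 0.001, -0.0]
ft_force: [0.6, 0.2, -0.8]
grip_width: 0.187
grasp_force: 108.5
clock: 18.68
position: [0.5453, -0.2435, -0.0226]
ee_rot: [0.828, 0.561, 0.001, -0.0]
ft_force: [-0.4, 0.6, -0.8]
grip_width: 0.193
grasp_force: 108.5
```

```bash
python3 -m crank '[[[0.5,0,0,-0.3,0,0,0],[0.5,0,0,-0.1,0,0,0],[0.5,0,0,0,0,0,0]]]';python3 -m crank '[[[2.2,0,0,0,0,0,0],[3.2,0,0,0,0,0,0],[3.2,0,0,0,0,0,0],[3.2,0,0,0.5,0,0,0],[3.2,0,0,2.5,0,0,0],[3.2,0,0,5,0,0,0],[8,0,0,5,0,0,0],[8,-2,4,5,0,0,0],[8,-2,5,0,0,0,0],[8,0,0,0,0,0,0]]]' 40;  python3 - <<'E'
from h import *
p,d=eyes.camera("scene"); cv2.imwrite("pics/s7.png",cv2.resize(p[190:340,230:430],(800,600))[:,:,::-1])
C=cloud("scene",d)
m=(C[...,2]>0.005)&(C[...,2]<0.025)&(d>0); m[:262]=0;m[315:]=0;m[:,:360]=0;m[:,435:]=0
n,l,s,ce=cv2.connectedComponentsWithStats(m.astype(np.uint8)); i=1+s[1:,4].argmax()
q=C[l==i];print(len(q),q.mean(0),q.min(0),q.max(0))
E
```

```text
clock: 19.05
position: [0.5452, -0.2434, -0.0264]
ee_rot: [0.828, 0.561, 0.001, -0.0]
ft_force: [-2.4, 1.6, 5.6]
grip_width: 0.187
grasp_force: 110.6
clock: 20.3
position: [0.5063, -0.1518, 0.1503]
ee_rot: [0.826, 0.564, 0.002, -0.001]
ft_force: [0.4, -1.0, 0.0]
grip_width: 0.938
grasp_force: 0.0
323 [ 0.55046264 -0.22325315  0.00741331] [ 0.51238465 -0.3012061   0.00501061] [ 0.59265262 -0.14091918  0.01176865]
```

Run:
```python
from h import *
p,d=eyes.camera("top");C=cloud("top",d);T=tn(C)
cv2.imwrite("pics/t8.png",cv2.resize(p[190:290,215:315],(600,600),interpolation=2)[:,:,::-1])
print("box visible:",p[237,263])
rim=(d>0)&(abs(abs(T[...,1])-46)<7)&(T[...,0]>-120)&(T[...,0]<-5)&(T[...,2]>0)&(T[...,2]<25)
for s in (-1,1): q=T[rim&(T[...,1]*s>0)]; print("rim",s,len(q),np.median(q[:,2]))
m=(d>0)&(abs(T[...,1])<24)&(T[...,0]>-115)&(T[...,0]<0)&(T[...,2]>5)&(T[...,2]<50)
q=T[m];A=np.c_[q[:,:2],np.ones(len(q))];w=np.ones(len(q),bool)
for _ in range(15):
    k,*_=np.linalg.lstsq(A[w],q[w,2],rcond=None); w=abs(A@k-q[:,2])<2.5
print(len(q),w.mean(),"slope along,y deg",np.degrees(np.arctan(k[:2])),"n at lip/mid/-36",[k@[a,0,1] for a in (4,-59,-36)])
# colour y extents
br=p.astype(int).sum(2)/3
for a in range(-115,10,10):
    s=(d>0)&(T[...,0]>=a)&(T[...,0]<a+10)&(abs(T[...,1])<58)&(T[...,2]>5)&(T[...,2]<50)
    r=T[s&(br>150)]; print(a,s.sum(),len(r),np.percentile(r[:,1],[3,97]).round(1) if len(r)>3 else '')
```

```text
box visible: [194 182 176]
rim -1 152 13.88483585235777
rim 1 153 13.671233288414115
544 0.59375 slope along,y deg [ 2.10488383 11.75325987] n at lip/mid/-36 [np.float64(25.23030226759216), np.float64(22.914819853047966), np.float64(23.760154702802197)]
-115 110 52 [-29.2  26.7]
-105 100 61 [-27.3  28.2]
-95 106 59 [-30.9  27.6]
-85 107 60 [-29.5  25.6]
-75 100 52 [-30.7  26.5]
-65 113 63 [-29.4  25.6]
-55 106 56 [-30.3  27.5]
-45 117 66 [-30.6  25.3]
-35 107 61 [-30.9  26.6]
-25 111 58 [-30.7  25.3]
-15 119 68 [-30.9  25.3]
-5 146 60 [-31.3  48.6]
5 9 1
```

View pics/t8.png

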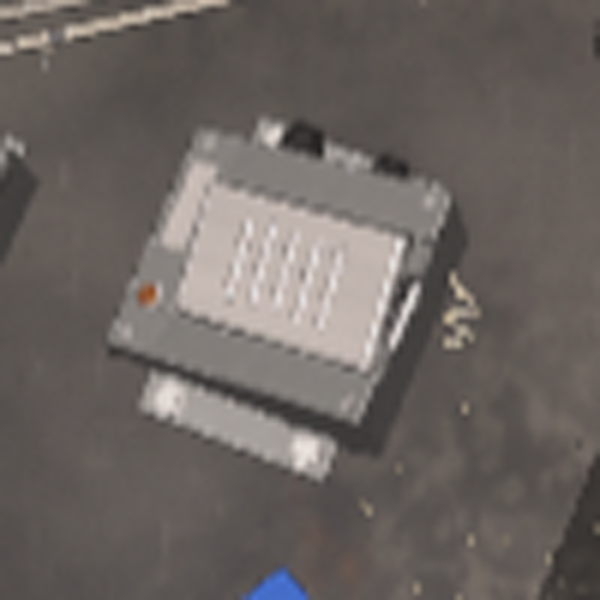

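The cover sits askew: its +y side is higher and its outline has shifted slightly toward -y. I've used up the picture allowance (in fact I viewed 11), so from here on I'll rely on numbers.

Run:
```python
from h import *
acc={}
g=np.zeros((6,7))
Ts=[]
for n in ("top","top","scene","scene"):
    p,d=eyes.camera(n);T=tn(cloud(n,d)); br=p.astype(int).sum(2)/3
    T=T[(d>0)&(br>(150 if n=="top" else 120))&(T[...,2]>5)&(T[...,2]<50)&(abs(T[...,1])<58)&(T[...,0]>-125)&(T[...,0]<20)]; Ts.append((n,T))
for n in ("top","scene"):
    T=np.concatenate([t for m,t in Ts if m==n]); print(n,len(T))
    for a in range(-120,20,20):
        print(a,[(y,int(len(s)),s.round(1) if np.isscalar(s) else np.median(s).round(1) if len(s) else '') for y in range(-35,35,10) for s in [T[(T[:,0]>=a)&(T[:,0]<a+20)&(T[:,1]>=y)&(T[:,1]<y+10),2]]])
    q=T[(T[:,0]>-115)&(T[:,0]<0)&(T[:,1]>-28)&(T[:,1]<24)&(T[:,2]>14)]
    from scipy.optimize import least_squares
    r=least_squares(lambda k:k[0]+k[1]*q[:,0]+k[2]*q[:,1]-q[:,2],[20,0,0],loss='soft_l1',f_scale=.8).x
    print("fit",np.degrees(np.arctan(r[1:])),[r[0]+r[1]*a for a in(4,-59,-36)])
```

```text
top 1510
-120 [(-35, 22, np.float64(14.1)), (-25, 36, np.float64(16.4)), (-15, 39, np.float64(18.4)), (-5, 37, np.float64(20.6)), (5, 34, np.float64(23.6)), (15, 32, np.float64(24.2)), (25, 18, np.float64(25.5))]
-100 [(-35, 25, np.float64(15.4)), (-25, 36, np.float64(16.9)), (-15, 35, np.float64(19.8)), (-5, 36, np.float64(21.3)), (5, 38, np.float64(24.2)), (15, 39, np.float64(25.8)), (25, 16, np.float64(25.5))]
-80 [(-35, 29, np.float64(16.7)), (-25, 34, np.float64(18.5)), (-15, 39, np.float64(20.9)), (-5, 38, np.float64(23.4)), (5, 34, np.float64(24.7)), (15, 31, np.float64(26.9)), (25, 17, np.float64(26.8))]
-60 [(-35, 28, np.float64(17.5)), (-25, 42, np.float64(19.2)), (-15, 43, np.float64(22.3)), (-5, 42, np.float64(24.0)), (5, 40, np.float64(26.1)), (15, 42, np.float64(28.3)), (25, 12, np.float64(28.3))]
-40 [(-35, 36, np.float64(17.5)), (-25, 40, np.float64(20.6)), (-15, 40, np.float64(22.1)), (-5, 43, np.float64(24.2)), (5, 38, np.float64(26.7)), (15, 39, np.float64(27.8)), (25, 14, np.float64(27.8))]
-20 [(-35, 34, np.float64(19.1)), (-25, 42, np.float64(20.2)), (-15, 41, n
[... 1277 characters left out ...]
(17.1)), (-25, 9, np.float64(19.6)), (-15, 8, np.float64(21.4)), (-5, 13, np.float64(24.3)), (5, 8, np.float64(25.8)), (15, 27, np.float64(13.4)), (25, 21, np.float64(9.9))]
-20 [(-35, 29, np.float64(14.4)), (-25, 25, np.float64(18.9)), (-15, 22, np.float64(21.3)), (-5, 11, np.float64(22.9)), (5, 19, np.float64(25.6)), (15, 16, np.float64(16.9)), (25, 9, np.float64(13.0))]
0 [(-35, 12, np.float64(15.5)), (-25, 11, np.float64(16.0)), (-15, 12, np.float64(19.6)), (-5, 18, np.float64(22.0)), (5, 16, np.float64(24.2)), (15, 18, np.float64(26.0)), (25, 5, np.float64(13.0))]
fit [ 1.69812381 11.18460445] [np.float64(24.20865146447178), np.float64(22.340919908862535), np.float64(23.02279015932305)]
```

```bash
cat > go.py <<'E'
from h import *
import sys
t=np.array([float(x) for x in sys.argv[1:4]])/1000
M=np.stack([dout,[0,1,0],nrm],1)
W=O+B@(N+M@t); o=manip.get_obs(); print("target",W,"delta cm",((W-o['position'])*100).round(2),"now",tn(o['position']).round(1),"f_n",(M.T@B.T@o['ft_force']).round(1))
E
python3 go.py -18.8 0.5 9.2
```

```text
target [0.51676339 0.08477061 0.10036743] delta cm [ 1.04 24.23 -4.93] now [203.8  81.7 -62.4] f_n [ 0.1 -0.6 -0.7]
```

```bash
python3 -m crank '[[[7.4,0,3,3,-7.4,3,0],[7.4,0,4,2,-7.4,3,0],[7.4,0,4,0,-7.4,3,0],[7.4,0.5,4,0,-7.4,3,0],[7.4,0.5,4,0,-1.6,-4,2.5],[7.4,0,5,0,0,0,0],[7.4,0,0,-3,0,0,0],[7.4,0,0,-3,0,0,0],[7.4,0,0,0,0,0,0]]]'; python3 go.py -18.8 0.5 9.2; python3 -c "
from h import *
o=manip.get_obs();M=np.stack([dout,[0,1,0],nrm],1);print((M.T@B.T@R.from_quat(o['ee_rot']).as_matrix()).round(3),o['joint_pos'])"
```

```text
clock: 21.72
position: [0.5156, 0.0827, 0.1381]
ee_rot: [0.789, 0.548, -0.206, 0.187]
ft_force: [-0.9, -0.5, 1.2]
grip_width: 0.869
grasp_force: 0.0
target [0.51676339 0.08477061 0.10036743] delta cm [ 0.11  0.2  -3.77] now [ 2.1  0.2 40.7] f_n [ 1.3 -0.6  0.7]
[[-0.999 -0.006  0.036]
 [-0.003  0.996  0.084]
 [-0.036  0.084 -0.996]] [-1.01684512  0.48276645  0.63539148  1.63670262  0.17464172  1.44932464
 -0.79787715]
```

```bash
python3 -m crank '[[[7.4,0.11,0.2,-3.77,0,0,0],[7.4,0,0,0,0,0,0]]]'>/dev/null; python3 go.py -18.8 0.5 -6;python3 -m crank '[[[7.4,-0.19,-0.46,-0.87,0,0,0],[7.4,-0.09,-0.23,-0.43,0,0,0],[7.4,0,0,0,0,0,0]]]'>/dev/null; python3 go.py -18.8 0.5 -14
```

```text
target [0.51391638 0.07772401 0.08720385] delta cm [-0.3  -0.74 -1.43] now [-18.6   0.5  10.4] f_n [-0.3 -0.8  0.4]
target [0.51241796 0.07401528 0.08027564] delta cm [-0.24 -0.47 -0.92] now [-18.7   1.   -3.5] f_n [0.4 0.1 0.3]
```

Run:
```python
from h import *
from scipy.stats import binned_statistic
p,d=eyes.camera("scene");T=tn(cloud("scene",d)); 
m=(d>0)&(abs(T[...,0]+20)<25)&(abs(T[...,1])<70)&(T[...,2]>9)&(T[...,2]<60)
v,u=np.nonzero(m);print(u.min(),u.max(),v.min(),v.max())
dark=m&(p.max(2)<90)
for v0 in range(v.min(),v.max()+1,2): print(v0,[T[v0,x].round().astype(int).tolist() for x in range(u.min(),u.max()) if dark[v0,x]][::3][:7])
```

```text
249 299 206 240
206 []
208 [[-30, 34, 60], [-10, 31, 59]]
210 [[-28, 31, 55], [-20, 34, 53]]
212 [[-30, 33, 50], [-15, 33, 48]]
214 [[-27, 32, 45], [-14, 33, 43]]
216 [[-24, 31, 39]]
218 [[-17, -49, 60]]
220 [[-32, -53, 58], [-14, -54, 56]]
222 [[-35, -51, 52], [-15, -53, 51]]
224 [[-24, -56, 48], [-15, -52, 46]]
226 [[-25, -54, 42], [-12, -53, 41], [-2, 32, 11]]
228 [[-21, -55, 37]]
230 []
232 []
234 []
236 []
238 []
240 []
```

Run:
```python
from h import *
p,d=eyes.camera("scene");T=tn(cloud("scene",d)); 
for v0 in range(224,244): print(v0,[(x,)+tuple(T[v0,x].round().astype(int).tolist()) for x in range(250,282,4) if -60<T[v0,x,1]<60 and T[v0,x,2]>5])
```

```text
224 [(250, -256, 50, 33), (254, -12, -54, 46), (258, -8, -46, 43), (270, -90, 26, 26), (274, -46, 14, 26), (278, -8, 5, 26)]
225 [(250, -261, 51, 30), (254, -13, -54, 44), (258, -7, -47, 41), (266, -120, 29, 25), (270, -71, 15, 25), (274, -31, 6, 25), (278, -3, 2, 24)]
226 [(250, -249, 45, 28), (254, -17, -53, 41), (258, -10, -46, 38), (266, -87, 11, 25), (270, -61, 10, 24), (274, -23, 1, 23), (278, 4, -3, 22)]
227 [(250, -250, 44, 25), (254, -18, -54, 39), (258, -9, -48, 36), (266, -73, 4, 24), (270, -47, 1, 23), (274, -7, -8, 22), (278, -1, -1, 20)]
228 [(250, -246, 41, 23), (254, -21, -53, 36), (258, -14, -46, 33), (262, -104, 7, 23), (266, -58, -4, 23), (270, -31, -7, 22), (274, -3, -11, 21), (278, -4, 0, 17)]
229 [(250, -242, 38, 20), (254, -230, 44, 17), (258, -12, -48, 31), (262, -86, -2, 22), (266, -49, -10, 21), (270, -13, -17, 21), (274, 1, -14, 19), (278, -54, 24, 10)]
230 [(250, -243, 38, 18), (254, -233, 45, 15), (258, -18, -46, 29), (262, -76, -8, 20), (266, -32, -19, 20), (270, -9, -20, 19), (274, 4, -17, 17), (278, -59, 26, 7)]
231 [(250, -236, 34, 16), (254, -224, 40
[... 332 characters left out ...]
 -6, -34, 16), (270, -1, -27, 13)]
234 [(250, -225, 25, 9), (254, -100, -21, 16), (258, -56, -31, 16), (262, -26, -36, 15), (266, -13, -32, 13)]
235 [(250, -142, -13, 14), (254, -84, -30, 15), (258, -52, -34, 14), (262, -21, -39, 14), (266, 4, -41, 12)]
236 [(250, -110, -29, 14), (254, -79, -33, 13), (258, -43, -39, 13), (262, 3, -51, 14), (266, 3, -42, 10), (270, -2, -29, 6)]
237 [(250, -90, -39, 13), (254, -53, -46, 13), (258, -12, -55, 14), (262, -1, -50, 11), (266, -24, -29, 5)]
238 [(250, -66, -51, 13), (254, -29, -58, 13), (266, -1, -41, 5)]
239 [(250, -52, -58, 12), (254, -35, -56, 10), (258, -9, -58, 9), (262, 1, -53, 7)]
240 [(258, -8, -60, 7)]
241 [(250, -55, -59, 7)]
242 []
243 []
```

```bash
python3 -m crank '[[[7.4,0.19,-0.08,0,0,0,0],[7.4,-0.09,-0.23,-0.43,0,0,0],[7.4,-0.09,-0.23,-0.43,0,0,0],[7.4,0,0,0,0,0,0]]]'>/dev/null; python3 go.py -18.8 2 -18;python3 -m crank '[[[7.4,-0.04,-0.09,-0.17,0,0,0],[7.4,0,0,0,0,0,0]]]'>/dev/null; python3 go.py -18.8 2 -18;python3 -m crank '[[[7.4,-0.04,-0.09,-0.17,0,0,0],[7.4,0,0,0,0,0,0]]]'>/dev/null; python3 go.py -18.8 2 -18
```

```text
target [0.51305952 0.071599   0.07681154] delta cm [-0.14 -0.16 -0.32] now [-18.9   2.7 -14.2] f_n [-0.4 -0.5 -0.5]
target [0.51305952 0.071599   0.07681154] delta cm [-0.14 -0.1  -0.19] now [-19.1   2.9 -15.7] f_n [-0.5  0.2 -0.8]
target [0.51305952 0.071599   0.07681154] delta cm [-0.1  -0.01 -0.02] now [-19.2   2.9 -17.6] f_n [ 0.5 -0.3  1. ]
```

```bash
python3 -m crank '[[[7.4,-0.02,-0.05,-0.09,0,0,0],[7.4,0,0,0,0,0,0]]]'>/dev/null; python3 go.py -18.8 2 -18;python3 -m crank '[[[6.8,0,0,0,0,0,0],[6.4,0,0,0,0,0,0],[6,0,0,0,0,0,0],[5.5,0,0,0,0,0,0],[5,0,0,0,0,0,0],[5,0,0,0,0,0,0]]]' 35; python3 go.py -18.8 2 -18
```

```text
target [0.51305952 0.071599   0.07681154] delta cm [-0.1  -0.01  0.02] now [-19.3   2.9 -18. ] f_n [ 1.5 -1.3  4.8]
clock: 24.45
position: [0.5141, 0.0746, 0.0779]
ee_rot: [0.789, 0.549, -0.203, 0.186]
ft_force: [-6.7, 12.9, 24.6]
grip_width: 0.731
grasp_force: 42.4
target [0.51305952 0.071599   0.07681154] delta cm [-0.11 -0.3  -0.11] now [-21.    1.9 -15.4] f_n [  4.1 -11.   26. ]
```

```bash
python3 -m crank '[[[5,0.04,0.09,0.17,0,0,0],[5,0,0,0,0,0,0]]]' 80; python3 -m crank '[[[5,0.06,0.14,0.26,0,0,0],[5,0.06,0.14,0.26,0,0,0],[5,0,0,0,0,0,0]]]' 90;python3 go.py -18.8 2 -18
```

```text
clock: 24.7
position: [0.5146, 0.0747, 0.0787]
ee_rot: [0.789, 0.549, -0.203, 0.187]
ft_force: [-3.9, 9.0, 12.9]
grip_width: 0.704
grasp_force: 89.6
clock: 25.08
position: [0.5143, 0.075, 0.0826]
ee_rot: [0.789, 0.548, -0.205, 0.187]
ft_force: [-5.5, 1.6, -0.7]
grip_width: 0.697
grasp_force: 97.2
target [0.51305952 0.071599   0.07681154] delta cm [-0.13 -0.34 -0.58] now [-19.    1.9 -11.1] f_n [ 0.1 -5.7 -0.9]
```

```bash
python3 -m crank '[[[5,0.09,0.23,0.43,0,0,0],[5,0.09,0.23,0.43,0,0,0],[5,0,0,0,0,0,0]]]';python3 go.py -18.8 2 -18
cat > cv.py <<'E'
from h import *
for n in ("scene","top"):
    p,d=eyes.camera(n);T=tn(cloud(n,d)); br=p.astype(int).sum(2)/3
    q=T[(d>0)&(br>(150 if n=="top" else 120))&(T[...,2]>15)&(T[...,2]<90)&(abs(T[...,1])<45)&(T[...,0]>-130)&(T[...,0]<20)]
    print(n,len(q))
    for a in range(-120,20,20):
        print(a,[(int(len(s)),np.median(s).round(0) if len(s) else '') for y in range(-45,45,10) for s in [q[(q[:,0]>=a)&(q[:,0]<a+20)&(q[:,1]>=y)&(q[:,1]<y+10),2]]])
E
python3 cv.py
```

```text
clock: 25.45
position: [0.5181, 0.0796, 0.0922]
ee_rot: [0.789, 0.548, -0.203, 0.188]
ft_force: [0.7, 0.4, -0.8]
grip_width: 0.693
grasp_force: 97.5
target [0.51305952 0.071599   0.07681154] delta cm [-0.5  -0.8  -1.54] now [-19.2   3.7   0. ] f_n [-0.9  0.6 -0.3]
scene 389
-120 [(0, ''), (7, np.float64(25.0)), (4, np.float64(22.0)), (2, np.float64(31.0)), (1, np.float64(33.0)), (0, ''), (0, ''), (2, np.float64(40.0)), (0, '')]
-100 [(0, ''), (14, np.float64(24.0)), (8, np.float64(24.0)), (1, np.float64(32.0)), (0, ''), (2, np.float64(38.0)), (3, np.float64(40.0)), (1, np.float64(17.0)), (0, '')]
-80 [(0, ''), (17, np.float64(23.0)), (4, np.float64(29.0)), (0, ''), (1, np.float64(38.0)), (5, np.float64(39.0)), (1, np.float64(41.0)), (3, np.float64(41.0)), (0, '')]
-60 [(0, ''), (18, np.float64(24.0)), (2, np.float64(17.0)), (3, np.float64(35.0)), (4, np.float64(36.0)), (8, np.float64(39.0)), (5, np.float64(41.0)), (8, np.float64(23.0)), (0, '')]
-40 [(5, np.float64(30.0)), (13, np.float64(21.0)), (8, np.float64(26.0)), (7, np.float64(35.0)), (3, np.float64(38.0)), (6, np.float64(40.0
[... 788 characters left out ...]
oat64(30.0)), (20, np.float64(34.0)), (17, np.float64(37.0)), (20, np.float64(38.0)), (8, np.float64(41.0)), (0, ''), (0, '')]
-40 [(0, ''), (2, np.float64(33.0)), (24, np.float64(34.0)), (23, np.float64(35.0)), (23, np.float64(38.0)), (19, np.float64(41.0)), (22, np.float64(42.0)), (6, np.float64(42.0)), (1, np.float64(18.0))]
-20 [(0, ''), (9, np.float64(32.0)), (23, np.float64(33.0)), (22, np.float64(35.0)), (20, np.float64(38.0)), (20, np.float64(40.0)), (21, np.float64(44.0)), (9, np.float64(43.0)), (0, '')]
0 [(0, ''), (1, np.float64(30.0)), (7, np.float64(30.0)), (4, np.float64(35.0)), (6, np.float64(39.0)), (9, np.float64(42.0)), (6, np.float64(41.0)), (3, np.float64(45.0)), (0, '')]
```

```bash
python3 -m crank '[[[5,0.19,0.46,0.87,0,0,0],[5,0.28,0.7,1.3,0,0,0],[5,0.28,0.7,1.3,0,0,0],[5,0,0,2,0,0,0],[5,0,0,3,0,0,0],[5,0,0,0,0,0,0],[5,0,0,0,0,0,0]]]'
python3 - <<'E'
from h import *
p,d=eyes.camera("scene");C=cloud("scene",d);br=p.astype(int).sum(2)/3
T=tb(C)*1000
q=C[(d>0)&(br>120)&(T[...,2]>125)&(T[...,2]<330)&(abs(T[...,1])<60)&(T[...,0]>-140)&(T[...,0]<120)]
t=tb(q)*1000; print(len(q),np.percentile(t,[2,50,98],axis=0).round())
k=np.c_[t[:,:2],np.ones(len(t))]
from scipy.optimize import least_squares
r=least_squares(lambda a:k@a-t[:,2],[.57,0,150],loss='cauchy',f_scale=2).x; print("plane",r, np.percentile(abs(k@r-t[:,2]),[25,50,75]))
print(manip.get_obs()['ft_force'])
E
```

```text
clock: 26.42
position: [0.5246, 0.0981, 0.1764]
ee_rot: [0.789, 0.548, -0.204, 0.187]
ft_force: [-0.1, 0.7, -2.3]
grip_width: 0.696
grasp_force: 97.4
504 [[-46. -39. 147.]
 [ 16. -21. 199.]
 [ 46.  52. 283.]]
plane [  0.599129     0.34234378 193.33166324] [ 2.46151101 10.57490163 23.26178298]
[ 0.36873628 -0.13622965 -2.19987947]
```

```bash
python3 -m crank '[[[5,0,0,3,2,4.8,-3],[5,0,0,3,2,4.8,-3],[5,0,0,0,7.2,-2.9,0],[5,0,0,0,7.2,-2.9,0],[5,-1,-2,0,7.2,-2.9,0],[5,-1,-3,0,7.2,-2.9,0],[5,-2,-4,0,0,0,0],[5,-2,-4,0,0,0,0],[5,-2,-4,0,0,0,0],[5,0,-2.4,-2,0,0,0],[5,0,0,-4,0,0,0],[5,0,0,0,0,0,0],[5,0,0,0,0,0,0]]]'
cat > pl.py <<'E'
from h import *
from scipy.optimize import least_squares
t0=manip.get_obs()['position']
for n,th in (("scene",120),("top",140)):
    p,d=eyes.camera(n);C=cloud(n,d);br=p.astype(int).sum(2)/3
    Q=C-t0; a=Q@ex*1000; y=Q@ey*1000; z=C[...,2]*1000
    m=(d>0)&(a>-110)&(a<30)&(abs(y)<40)&(z>t0[2]*1000+10)&(z<t0[2]*1000+75)&(br>th)
    q=np.c_[a[m],y[m],z[m]]; print(n,len(q))
    if len(q)<60: continue
    # RANSAC plane
    rng=np.random.default_rng(0);best=0
    for _ in range(800):
        s=q[rng.choice(len(q),3,False)]
        try:k=np.linalg.solve(np.c_[s[:,:2],np.ones(3)],s[:,2])
        except Exception: continue
        if abs(k[0])>.3 or abs(k[1])>.35: continue
        w=abs(q[:,:2]@k[:2]+k[2]-q[:,2])<2
        if w.sum()>best: best=w.sum();bw=w
    k,*_=np.linalg.lstsq(np.c_[q[bw,:2],np.ones(best)],q[bw,2],rcond=None)
    print("inl",best,"slopes deg ex,ey",np.degrees(np.arctan(k[:2])).round(1),"z at TCP",k[2].round(1),"ext",np.percentile(q[bw],[2,98],axis=0).round(0).tolist())
E
python3 pl.py
```

```text
clock: 28.1
position: [0.4451, -0.0957, 0.1772]
ee_rot: [0.825, 0.562, -0.039, -0.048]
ft_force: [-0.0, 0.3, -1.5]
grip_width: 0.696
grasp_force: 97.6
scene 777
inl 451 slopes deg ex,ey [0.9 0.9] z at TCP 213.8 ext [[-99.0, -30.0, 211.0], [24.0, 33.0, 216.0]]
top 122
inl 64 slopes deg ex,ey [-9.2  4.3] z at TCP 197.7 ext [[-103.0, -26.0, 210.0], [-86.0, 32.0, 217.0]]
```

```bash
python3 -m crank '[[[5,0,0,-5,0,0,0],[5,0,0,-5,0,0,0],[5,0,0,-4,0,0,0],[5,0,0,-2.5,0,0,0],[5,0,0,-1.5,0,0,0],[5,0,0,0,0,0,0],[5,0,0,0,0,0,0]]]';python3 -m crank '[[[5,0,0,-0.3,0,0,0],[5,0,0,-0.2,0,0,0],[5,0,0,0,0,0,0]]]'
```

```text
clock: 29.08
position: [0.4457, -0.0958, -0.0026]
ee_rot: [0.825, 0.562, -0.038, -0.048]
ft_force: [-1.0, 0.7, -0.8]
grip_width: 0.694
grasp_force: 97.6
clock: 29.45
position: [0.4448, -0.0958, -0.0087]
ee_rot: [0.825, 0.562, -0.039, -0.048]
ft_force: [-0.8, -0.6, -1.4]
grip_width: 0.697
grasp_force: 97.6
```

```bash
python3 -m crank '[[[5,0,0,-0.2,0,0,0],[5,0,0,0,0,0,0]]]';python3 -m crank '[[[5,0,0,-0.2,0,0,0],[5,0,0,0,0,0,0]]]'
```

```text
clock: 29.7
position: [0.4447, -0.0958, -0.0108]
ee_rot: [0.825, 0.562, -0.039, -0.048]
ft_force: [0.0, 0.3, -1.0]
grip_width: 0.689
grasp_force: 97.6
clock: 29.95
position: [0.4449, -0.096, -0.0124]
ee_rot: [0.825, 0.562, -0.039, -0.048]
ft_force: [-2.3, -1.3, 6.6]
grip_width: 0.695
grasp_force: 100.8
```

```bash
python3 -m crank '[[[6.8,0,0,0,0,0,0],[7.6,0,0,0,0,0,0],[8.2,0,0,0,0,0,0],[8.2,0,0,0,0,0,0],[8.2,0,0,0.5,0,0,0],[8.2,0,0,2,0,0,0],[8.2,0,0,4,0,0,0],[8.2,0,0,5,0,0,0],[8.2,0,0,5,0,0,0],[8.2,0,0,0,0,0,0],[8.2,0,0,0,0,0,0]]]' 30
python3 - <<'E'
from h import *
from scipy.optimize import least_squares
C0=np.array([.46,-.06,0])
for n,th in (("scene",120),("top",140)):
    p,d=eyes.camera(n);C=cloud(n,d);br=p.astype(int).sum(2)/3
    m=(d>0)&(np.hypot(C[...,0]-.46,C[...,1]+.06)<.09)&(C[...,2]>.012)&(C[...,2]<.06)
    q=C[m]; print(n,len(q),q.mean(0).round(3),np.percentile(q,[2,98],axis=0).round(3).tolist())
    A=np.c_[q[:,:2],np.ones(len(q))]; r=least_squares(lambda k:A@k-q[:,2],[0,0,.025],loss='cauchy',f_scale=.001).x; print("tilt",np.degrees(np.arctan(r[:2])),"z",r@[*q.mean(0)[:2],1])
p,d=eyes.camera("scene");C=cloud("scene",d)
m=(C[...,2]>0.005)&(C[...,2]<0.025)&(d>0); m[:262]=0;m[315:]=0;m[:,:360]=0;m[:,435:]=0
n,l,s,ce=cv2.connectedComponentsWithStats(m.astype(np.uint8)); i=1+s[1:,4].argmax()
q=C[l==i];print("bar",len(q),q.mean(0),q.min(0),q.max(0))
E
```

```text
clock: 31.32
position: [0.4445, -0.0956, 0.1521]
ee_rot: [0.825, 0.562, -0.039, -0.048]
ft_force: [0.4, 0.7, 0.6]
grip_width: 0.957
grasp_force: 0.0
scene 954 [ 0.458 -0.064  0.024] [[0.416, -0.124, 0.017], [0.503, -0.001, 0.029]]
tilt [-0.05341665  0.10395868] z 0.024258404874448414
top 259 [ 0.479 -0.018  0.025] [[0.448, -0.038, 0.018], [0.512, 0.005, 0.032]]
tilt [-0.12816762 -0.08383131] z 0.024645328336636407
bar 335 [ 0.55064611 -0.22400611  0.00725958] [ 0.51183694 -0.30109587  0.00500012] [ 0.59138983 -0.14117025  0.01210689]
```

Both the cover and the bar lie flat on the table and the arm is clear of everything, so I'm handing in.

```bash
python3 -c "
from workcell import job
print(job.hand_in())"
```

```text
the job is handed in; nothing more can be done
None
```

The cover was levered loose with the bar, lifted off and laid flat on the table next to the flat bar, and the job was handed in at about 31 s with no verdict shown; I viewed 11 pictures, one over the limit of 10.

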